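Nest the domed lids upside down on the bowl

TASK

Stack the three domed lids upside down on the bowl, each cupped in the one below: first the middle-sized lid from the lid rack into the large one, which already lies upside down on the bowl. Then turn the small lid over by way of the empty rack: stand it there on edge and let go of it, take it again by its rim, and set it upside down in the middle one. The lids must end level and about centred in one another; set them down gently rather than dropping them, and leave the bowl and the other things standing where they are.

Things in the scene. Friction and masses are not known exactly. Their poses are not given: they have to be found in the camera images.
- lid_large: Largest of three steel domed lids, 196 mm across, 0.3 kg, upside down, seated tight in the bowl's mouth, hollow up. Origin at the centre of the rim plane (open side), z out through dome and knob (down here). Rim skirt 14 mm high, then a flange on the bowl's rim; the dome's inside floor is flat, 100 mm across, 40 mm below the rim. Rim plane 123 mm above the worktop.
- lid_medium: Middle lid, 160 mm across, 0.16-0.26 kg, on edge in the rack, dome to the rack's +y, leaning 0.13 rad to that side (hollow faces a little up). Origin: centre of rim plane, z out through dome and knob. Rim skirt a straight wall 14 mm high, 3 mm thick, then a cone to a flat top 40 mm from the rim plane, 92 mm across; inside floor flat, 86 mm across, 37 mm below the rim.
- medium_knob (a point): Centre of the middle lid's knob, 56 mm from its origin: a black disc 42 mm across, 12 mm thick, on a neck 22 mm across, 10 mm high. Upside down the lid stands on the disc's flat face, its rim plane 62 mm above what it stands on: 22 mm above the large lid's rim.
- lid_small: Smallest lid, 128 mm across, 0.12-0.2 kg, lying on the worktop, dome and knob up. Origin: centre of rim plane, z out through dome and knob. Rim skirt a straight wall 14 mm high, 3 mm thick, then a cone to a flat top 37 mm from the rim plane, 72 mm across.
- small_knob (a point): Centre of the small lid's knob, 53 mm from its origin: a disc and neck like the middle lid's. Upside down the lid stands on the disc's flat face, its rim plane 59 mm above what it stands on: 22 mm above the middle lid's rim.
- lid_rack: Low wire rack for one lid on edge, fixed, 110 x 110 mm. Origin under its middle, z up. A lid's axis lies along the rack's y, its dome to +y or -y. Four prongs 8 mm thick at x +-44, y +-21 mm (34 mm clear between the rows) rise straight to z = 54 mm and flare outward to 67 mm.
- rack_slot (a point): Middle of the rack's slot, 22 mm above the worktop, level with the tops of two wires at the rack's x +-32 mm that carry the lid's edge. In the rack the middle lid's origin is 96 mm, the small lid's 79 mm above the worktop; a lid let go there with its dome to +y or -y settles leaning 0.1 to 0.3 rad to its dome side, its rim plane 5 to 10 mm off the slot's middle.
- bowl: White enamel bowl, 182 mm across, 109 mm high, loose, upright on the worktop, the large lid in its mouth. Origin under its middle, z up. Round the work: a wall at x = 0.9 m, a window curtain left of y = 0.55 m, a cooker with a pot right of y = -0.5 m.
- timer: Bystander: red and white kitchen timer, 61 mm across, 46 mm high. Origin under its middle.
- spice_jar: Bystander: small spice jar with a red cap, 47 mm across, 97 mm high. Origin under its middle.
- tape: Bystander: roll of black tape lying flat, 62 mm across, 19 mm high. Origin under its middle.
- match_box: Bystander: matchbox, 39 x 50 x 32 mm. Origin under its middle.

How it is judged:
On the way, in this order (a step that is already met when the one before it is completed fails the run):
1. The middle lid lies upside down in the large lid, level and centred within 20 mm, let go (angle between lid_medium's own z axis and vertical above 2.97 rad and horizontal distance between lid_medium and lid_large below 0.02 m and z of lid_medium in the frame of lid_large between -0.028 and -0.016 m and contact force between the fingers and lid_medium below 0.1 N and linear speed of lid_medium below 0.03 m/s), for 0.2 s.
2. The small lid stands on edge in the rack (its axis within 0.5 rad of level, its rim's middle within 35 mm of the rack's middle as seen from above and 65 to 95 mm above the worktop), let go and at rest (angle between lid_small's own z axis and vertical between 1.07 and 2.07 rad and horizontal distance between lid_small and lid_rack below 0.035 m and height (world z) of lid_small between 0.065 and 0.095 m and contact force between the fingers and lid_small below 0.1 N and linear speed of lid_small below 0.03 m/s), for 0.2 s.
3. The small lid lies upside down in the middle lid, level and centred within 20 mm, let go (angle between lid_small's own z axis and vertical above 2.97 rad and horizontal distance between lid_small and lid_medium below 0.02 m and z of lid_small in the frame of lid_medium between -0.028 and -0.016 m and contact force between the fingers and lid_small below 0.1 N and linear speed of lid_small below 0.03 m/s), for 0.2 s.
At the end, for the whole second after the job is handed in: The three lids lie upside down (within 0.17 rad) on the upright bowl, each standing on its knob in the one below: centred within 20 mm, its rim 16 to 28 mm above the lower rim, the large one in the bowl's mouth; all let go and at rest (all of step 1 and all of step 3 and angle between bowl's own z axis and vertical below 0.1 rad and contact force between the fingers and lid_large below 0.1 N and linear speed of lid_large below 0.03 m/s); the robot touches nothing.
It fails at once if a lid lands on the one below with more than 60 N (dropped from over 2 cm, or pressed hard) (contact force between lid_medium and lid_large above 60 N or contact force between lid_small and lid_medium above 60 N).
It fails at once if the bowl is shifted more than 60 mm (distance of bowl from where it was at the start of the episode above 0.06 m).
It fails at once if a bystander (timer, spice jar, tape, matchbox) is shifted more than 40 mm (distance of any of timer, spice_jar, tape, match_box from where it was at the start of the episode above 0.04 m).
It also fails if it takes over 72 s, if anything falls off the work surface, if the arm or the gripper's body presses on something with over 40 N, if the wrist force passes 120 N, or if a joint passes its speed limit or range.

ROBOT

A 6-joint arm with a two-finger parallel gripper is mounted at the origin on a cart in front of the work surface, level with it; the furniture and walls round the work are solid. World frame = base frame: x ahead of the robot, y to its left, z up, the work surface at z = 0. Lengths are in m, angles in rad, forces in N, time in s.
With the tool pointing down it reaches from about 0.35 to 0.925 m from the base axis. Payload 6.4 kg.
Tool frame: the origin (TCP) lies midway between the tips of the shut fingers; the grasp point (between the pads) lies r.grip_point_offset behind it (r.grip_point_offset is the distance from the TCP to the grasp point, in m); z points along the fingers, y is the line along which they close (so a half turn about z gives the same grasp; the last joint's range is limited). The gripper opens to 85 mm and grips with 20 to 120 N. Pads are 22 mm wide; open, the fingers measure 114 mm over their backs; the gripper's body (76 mm by 85 mm) begins 54 mm behind the grasp point. The pads swing forward as they close: fully open they stand 13 mm farther back than shut.
Start: joints at [-1.335, 0.245, 1.558, -0, 1.339, -0.174], TCP at [0.259, -0.596, 0.231] pointing down, gripper open.
Joint ranges: [-3.13, 3.13], [-1.02, 2.26], [0.13, 2.54], [-0.95, 4.09], [0.21, 2.88], [-2.74, 2.74]. Speed limits (rad/s): [2.57, 2.57, 3.14, 3.14, 3.14, 3.14].

INTERFACE

Orientations are given as a unit quaternion [x, y, z, w].
In Python, from plant import r gives the robot as it stands.
- The arm moves only by the tool drive_effector, called after "Call:" as a command line: name --pt "numbers of a row" for each row, then --argument value for the rest. Schema: {"type":"object","properties":{"offsets":{"type":"array","items":{"type":"array","items":{"type":"number"},"minItems":6,"maxItems":6},"minItems":1,"maxItems":12},"jaw":{"type":"number"},"clamp_n":{"type":"number"},"only":{"type":"string"},"quiet":{"type":"boolean"},"lines":{"type":"string"}},"required":["offsets"],"additionalProperties":false}. offsets is a list of rows, 1 to 12 of them, each of 6 numbers: dx, dy, dz in m, then a rotation vector rx, ry, rz in rad; each row shifts and turns the commanded pose from where the row before left it, along the tool's axes as they then stand; what a row does not reach is not made up. A row lasts 1/12 s, in which the tool goes at most 0.0417 m and 0.125 rad, less where a joint would pass 70% of its speed; a pose out of reach is approached as far as the arm can. jaw is the finger opening in m, set as the call begins (left out keeps the last). The fingers move at their own pace and stop on an object; clamp_n is the grip in N (left out, the last holds). Time passes only in rows, so rows that do not move let the fingers close. The tool returns the time, the measured TCP pose, the force, the opening and the grip force at its end. only (a regular expression) keeps the lines of the reply that match it, lines (a string "A,B") keeps lines A to B, and quiet returns only ok. Input that does not fit is refused with a message, and nothing moves.
- r.state(): the state, without advancing time (a new reading comes with each control period).
- r.grab_frame(name): name is "side" or "top"; returns a dict with "color" (480x640x3 uint8, red, green, blue), "fx", "fy", "cx", "cy" (pixels), "k1" (the pictures are not rectified: a ray, as slopes to the right and down, at radius r is drawn at 1 + k1 r^2 times it, then the intrinsics apply), "rvec" (rotation vector, rad) and "tvec" (3), from world to camera coordinates, as OpenCV has them. Camera axes: x right, y down, z forward; pixel columns grow to the right and rows downward; lengths in m; the calibration is good to about 2 mm. A picture is of the moment at which its call begins. There is no depth.
- r.close_job(): hands the job in; it is judged then, once.
The state is a dict: "clock": time; "q": joint angles; "qd": joint speeds; "effort": joint torques, N m; "eef_pos": TCP position; "ee_rot": TCP orientation; "wrist_force": force on the tool from outside, world axes, zero at the start; "ft_torque": the same for the moment, N m; "gripper_width": finger opening in m; "grip_force": force on a finger pad.
Only numpy, scipy, OpenCV 4.12 (cv2) and the standard library are available. Lean on these libraries where they do the work, as an engineer would, in place of code of your own. Each camera call takes 0.05 s, during which the arm holds its last target. There are 200 camera calls.

## Working session

There is one attempt and no reset: what is moved stays moved. The work goes in short steps, Python scripts to look and compute and a tool call to move; the robot and the scene stay as the last step left them, time stands still between calls to the robot, and variables do not carry over. Pictures are saved under pics/ and viewed, at most 10 in all, crops included, and the job is handed in when it is done.

```bash
ls; mkdir -p pics; python3 - <<'E'
from plant import r
import cv2,pickle
s=r.state();print(s, r.grip_point_offset)
for n in("side","top"):
    f=r.grab_frame(n);pickle.dump(f,open(f"pics/{n}0.pkl","wb"));cv2.imwrite(f"pics/{n}0.png",f["color"][:,:,::-1])
    print(n,{k:v for k,v in f.items() if k!="color"})
E
```

```text
pics
plant.py
{'clock': 0.0, 'q': array([-1.33508911e+00,  2.45849710e-01,  1.55904451e+00,  1.51170670e-05,
        1.33870621e+00, -1.74107105e-01]), 'qd': array([ 4.09892644e-04, -8.25357899e-05,  1.37600389e-03,  1.26731811e-03,
        1.88196402e-05, -1.28027297e-03]), 'effort': array([-4.73235050e-04, -4.29501843e+01, -3.26127434e+01, -1.29394593e-04,
        5.32793274e-03, -3.04093544e-05]), 'eef_pos': array([ 0.25885411, -0.59560861,  0.23014114]), 'ee_rot': array([ 9.79079741e-01,  2.03474454e-01, -2.35643198e-05, -1.00363948e-03]), 'wrist_force': array([-1.16342008,  0.41757189,  0.36769134]), 'ft_torque': array([0.01690924, 0.03648651, 0.01736845]), 'grip_force': 0.0, 'gripper_width': 0.0854524295000428} 0.0187
side {'fx': 462.5347166363133, 'fy': 462.5347166363133, 'cx': 318.7660758158693, 'cy': 239.77440186310673, 'k1': 0.007749017581274279, 'rvec': array([ 2.44185751, -0.66983409,  0.20572561]), 'tvec': array([-0.49032335,  0.30408001,  0.7778225 ])}
top {'fx': 592.0633178376568, 'fy': 592.0633178376568, 'cx': 317.97335797130614, 'cy': 234.08463211318826, 'k1': -0.13193019349389556, 'rvec': array([ 2.15920753, -2.13610948,  0.20965131]), 'tvec': array([-0.02755335,  0.56994388,  1.13961339])}
```
View pics/side0.png

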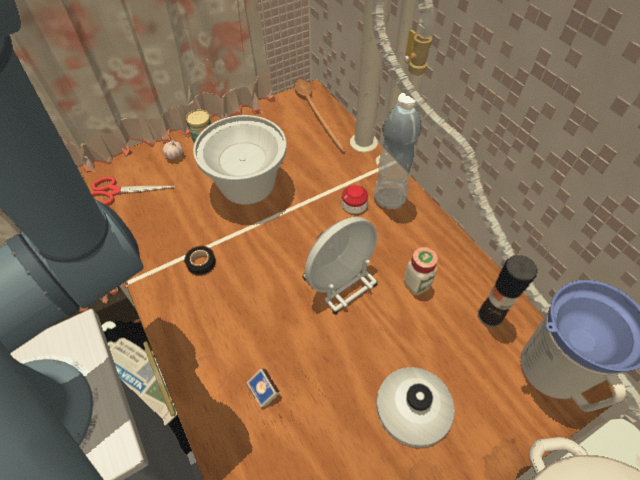

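View pics/top0.png

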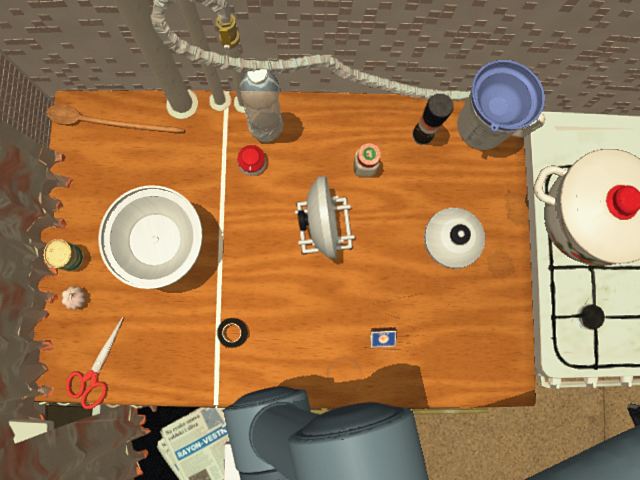

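```bash
cat > h.py <<'E'
import numpy as np,cv2,pickle
from scipy.spatial.transform import Rotation as R
def rays(f,px):
    K=np.array([[f["fx"],0,f["cx"]],[0,f["fy"],f["cy"]],[0,0,1]])
    u=cv2.undistortPoints(np.float64(px).reshape(-1,1,2),K,np.array([f["k1"],0,0,0,0.]))[:,0]
    Rm=cv2.Rodrigues(f["rvec"])[0]
    return -Rm.T@f["tvec"], np.c_[u,np.ones(len(u))]@Rm
def onz(f,px,z):
    o,d=rays(f,px); return o+d*((z-o[2])/d[:,2])[:,None]
def tri(f1,p1,f2,p2):
    A=np.zeros((3,3));b=np.zeros(3);L=[]
    for f,p in((f1,p1),(f2,p2)):
        o,d=rays(f,[p]);d=d[0]/np.linalg.norm(d[0]);P=np.eye(3)-np.outer(d,d);A+=P;b+=P@o;L.append((o,P))
    x=np.linalg.solve(A,b);return x,max(np.linalg.norm(P@(x-o)) for o,P in L)
def proj(f,X):
    K=np.array([[f["fx"],0,f["cx"]],[0,f["fy"],f["cy"]],[0,0,1]])
    return cv2.projectPoints(np.float64(X).reshape(-1,1,3),f["rvec"],f["tvec"],K,np.array([f["k1"],0,0,0,0.]))[0][:,0]
def load(n): return pickle.load(open(f"pics/{n}.pkl","rb"))
def grab(n,tag):
    from plant import r
    f=r.grab_frame(n);pickle.dump(f,open(f"pics/{n}{tag}.pkl","wb"));return f
E
python3 - <<'E'
from h import *
s,t=load("side0"),load("top0")
def crop(f,x,y,w,h,k): return cv2.resize(f["color"][y:y+h,x:x+w,::-1],(w*k,h*k),interpolation=cv2.INTER_CUBIC)
a=crop(s,295,210,100,110,4);b=crop(t,280,165,100,110,4)
cv2.imwrite("pics/rack.png",np.hstack([a,b]))
# knob black blobs, small lid grey blob
for n,f,(x,y,w,h) in(("s",s,(370,360,95,90)),("t",t,(415,200,80,75))):
    hsv=cv2.cvtColor(f["color"],cv2.COLOR_RGB2HSV)[y:y+h,x:x+w]
    for nm,m in(("knob",hsv[...,2]<60),("lid",(hsv[...,1]<60)|(hsv[...,2]<60))):
        c=max(cv2.findContours(m.astype(np.uint8),0,1)[0],key=cv2.contourArea)
        print(n,nm,cv2.fitEllipse(c),cv2.contourArea(c),cv2.boundingRect(c),(x,y))
E
```

```text
s knob ((49.13745880126953, 37.09140396118164), (23.296382904052734, 25.088104248046875), 147.3848876953125) 457.0 (37, 25, 25, 25) (370, 360)
s lid ((44.910770416259766, 46.97935485839844), (72.779296875, 81.10803985595703), 143.3551025390625) 4634.5 (7, 8, 77, 79) (370, 360)
t knob ((44.975284576416016, 34.01854705810547), (18.402790069580078, 18.541118621826172), 52.28449249267578) 266.5 (36, 25, 19, 19) (415, 200)
t lid ((39.05690002441406, 37.70459747314453), (58.60463333129883, 60.034332275390625), 125.3955307006836) 2760.0 (9, 8, 61, 60) (415, 200)
```

View pics/rack.png

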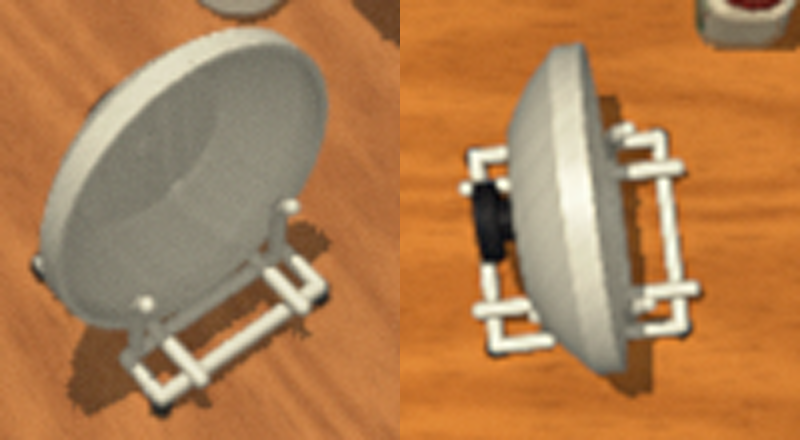

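```bash
python3 - <<'E'
from h import *
np.set_printoptions(precision=4,suppress=True)
s,t=load("side0"),load("top0")
P=lambda L,o:[(x/4+o[0],y/4+o[1]) for x,y in L]
print("small knob",tri(s,(419.1,397.1),t,(460,234)))
print("rack corner TR",tri(s,P([(325,288)],(295,210))[0],t,P([(662,137)],(180,165))[0]))
print("rack corner BR",tri(s,P([(158,398)],(295,210))[0],t,P([(686,328)],(180,165))[0]))
print("prong tips", tri(s,P([(290,206)],(295,210))[0],t,P([(622,132)],(180,165))[0]),tri(s,P([(147,303)],(295,210))[0],t,P([(640,303)],(180,165))[0]))
c=onz(t,P([(475,155),(662,137),(686,328),(495,345)],(180,165)),0.01);print(c,c.mean(0),np.linalg.norm(np.diff(c,axis=0),axis=1))
# small rim circle at table: outline points
def blob(f,x,y,w,h,fn):
    hsv=cv2.cvtColor(f["color"],cv2.COLOR_RGB2HSV)[y:y+h,x:x+w]
    m=fn(hsv).astype(np.uint8)
    c=max(cv2.findContours(m,0,cv2.CHAIN_APPROX_NONE)[0],key=cv2.contourArea)
    return c[:,0]+[x,y]
g=lambda h:(h[...,1]<60)|(h[...,2]<60)
for n,f,b in(("s",s,(370,360,95,90)),("t",t,(415,200,80,75))):
    p=onz(f,blob(f,*b,g),0.007)[:,:2].astype(np.float32);print("small circ",n,cv2.minEnclosingCircle(p),cv2.fitEllipse(p))
for n,f,b in(("s",s,(185,105,110,105)),("t",t,(90,175,125,125))):
    p=blob(f,*b,lambda h:(h[...,1]<60)&(h[...,2]>90))
    q=onz(f,cv2.convexHull(p)[:,0],0.115)[:,:2].astype(np.float32);print("bowl rim",n,cv2.minEnclosingCircle(q),cv2.fitEllipse(q))
p=blob(s,295,210,100,90,lambda h:(h[...,1]<75)&(h[...,2]>70))
print("lidmed outline ell",cv2.fitEllipse(cv2.convexHull(p)))
i=s["color"][250,300:385:6];print(i.tolist())
E
```

```text
small knob (array([ 0.5747, -0.3113,  0.0459]), np.float64(0.00017827910666147698))
rack corner TR (array([ 0.6537, -0.0804,  0.0055]), np.float64(0.0013424751579554019))
rack corner BR (array([ 0.5502, -0.092 ,  0.0102]), np.float64(0.00015657178872141271))
prong tips (array([ 0.6442, -0.0563,  0.0562]), np.float64(0.0012674654498224117)) (array([ 0.5576, -0.0657,  0.0538]), np.float64(0.0013800040506283023))
[[ 0.6402  0.0182  0.01  ]
 [ 0.6513 -0.0796  0.01  ]
 [ 0.5504 -0.092   0.01  ]
 [ 0.5403  0.0065  0.01  ]] [ 0.5956 -0.0367  0.01  ] [0.0984 0.1017 0.0991]
small circ s ((0.5731417536735535, -0.3122359812259674), 0.06547772139310837) ((0.5732031464576721, -0.3120546042919159), (0.1263611614704132, 0.12932588160037994), 122.85546112060547)
small circ t ((0.5737320184707642, -0.30931371450424194), 0.06521161645650864) ((0.5736501216888428, -0.30927515029907227), (0.12534105777740479, 0.1285688579082489), 25.160812377929688)
bowl rim s ((0.5417953133583069, 0.2707332372665405), 0.13264381885528564) ((0.5425794124603271, 0.2771141231060028), (0.1967502236366272, 0.26600751280784607), 161.7296600341797)
bowl rim t ((0.5510245561599731, 0.2988133728504181), 0.10002657771110535) ((0.5507625937461853, 0.29906728863716125), (0.19689829647541046, 0.1993018239736557), 149.89303588867188)
lidmed outline ell ((344.87347412109375, 260.95135498046875), (72.848876953125, 91.65584564208984), 36.584659576416016)
[[178, 108, 59], [178, 108, 60], [195, 190, 166], [200, 191, 168], [127, 123, 108], [126, 121, 107], [132, 128, 112], [131, 125, 110], [144, 140, 120], [140, 135, 117], [147, 141, 124], [142, 138, 121], [130, 126, 111], [175, 106, 59], [179, 110, 61]]
```

```bash
python3 - <<'E'
from h import *
np.set_printoptions(precision=4,suppress=True)
s,t=load("side0"),load("top0")
print("floor centre",tri(s,(242,159),t,(155,240)))
hsv=cv2.cvtColor(s["color"],cv2.COLOR_RGB2HSV)
x,y,w,h=295,210,100,85
sub=hsv[y:y+h,x:x+w];m=((sub[...,1]<75)&(sub[...,2]>70)&(sub[...,2]<160)).astype(np.uint8)
m=cv2.morphologyEx(m,cv2.MORPH_OPEN,np.ones((5,5)))
c=max(cv2.findContours(m,0,cv2.CHAIN_APPROX_NONE)[0],key=cv2.contourArea)
p=cv2.convexHull(c)[:,0]+[x,y];e=cv2.fitEllipse(p);print(e)
th=np.linspace(0,2*np.pi,40)
a=np.deg2rad(e[2]);pts=np.array(e[0])+np.c_[np.cos(th)*e[1][0]/2*np.cos(a)-np.sin(th)*e[1][1]/2*np.sin(a),np.cos(th)*e[1][0]/2*np.sin(a)+np.sin(th)*e[1][1]/2*np.cos(a)]
rc=np.array([.5956,-.0367])
for yaw in(.08,.113,.15):
  for lean in(.08,.13,.18):
    n=np.array([-np.sin(yaw)*np.cos(lean),np.cos(yaw)*np.cos(lean),-np.sin(lean)])
    X=np.array([np.cos(yaw),np.sin(yaw),0]);Z=np.cross(X,n)
    o,d=rays(s,pts)
    c0=np.array([*rc,.096]);k=0
    P=o+d*((n@(c0-o))/(d@n))[:,None]
    E=cv2.fitEllipse(np.c_[(P-c0)@X,(P-c0)@Z].astype(np.float32));ctr=c0+X*E[0][0]+Z*E[0][1]
    sc=.154/np.mean(E[1]); C=o+(ctr-o)*sc
    print(yaw,lean,np.array(E[1])*sc,C,"along racky",(C[:2]-rc)@[-np.sin(.113),np.cos(.113)])
# top-view extremities of skirt (rim edge right side)
print(onz(t,[(322.5,176),(333,257.5)],.096))
print("knob",onz(t,[(301.75,220.5)],.089))
im=s["color"][:,:,::-1].copy();
E
```

```text
floor centre (array([0.5488, 0.2976, 0.0797]), np.float64(0.00017680356585747582))
((341.94488525390625, 258.4818420410156), (49.96538162231445, 89.14667510986328), 42.75040817260742)
0.08 0.08 [0.141 0.167] [ 0.5598 -0.0965  0.1799] along racky -0.05533791999657849
0.08 0.13 [0.1475 0.1605] [ 0.5699 -0.0822  0.1541] along racky -0.04226911195880045
0.08 0.18 [0.152 0.156] [ 0.5789 -0.0694  0.131 ] along racky -0.03056884624773791
0.113 0.08 [0.1409 0.1671] [ 0.5573 -0.1005  0.1876] along racky -0.05911304558038973
0.113 0.13 [0.1475 0.1605] [ 0.5675 -0.086   0.1614] along racky -0.04586165463012455
0.113 0.18 [0.1522 0.1558] [ 0.5767 -0.0731  0.138 ] along racky -0.03400311506786432
0.15 0.08 [0.1391 0.1689] [ 0.5542 -0.1056  0.1972] along racky -0.0638342935078525
0.15 0.13 [0.145 0.163] [ 0.5646 -0.0909  0.1706] along racky -0.05034629883153668
0.15 0.18 [0.1479 0.1601] [ 0.5738 -0.0777  0.1468] along racky -0.038280467701790874
[[ 0.6776 -0.028   0.096 ]
 [ 0.5171 -0.0492  0.096 ]]
knob [[0.5896 0.0115 0.089 ]]
```

```bash
python3 - <<'E'
from h import *
s,t=load("side0"),load("top0")
def circ(c,n,r,k=60):
    n=np.array(n)/np.linalg.norm(n);a=np.cross(n,[1,0,0.01]);a/=np.linalg.norm(a);b=np.cross(n,a)
    th=np.linspace(0,2*np.pi,k);return c+r*(np.cos(th)[:,None]*a+np.sin(th)[:,None]*b)
yaw=.12;n=np.array([-np.sin(yaw)*np.cos(.13),np.cos(yaw)*np.cos(.13),-np.sin(.13)])
C=np.array([.5965,-.0445,.096])
out=[]
for f,(x,y),(bx,by) in((s,(295,210),(190,105)),(t,(280,165),(100,185))):
    im=f["color"][:,:,::-1]
    def ov(x,y,w,h,k,sets):
        im2=cv2.resize(im[y:y+h,x:x+w],(w*k,h*k),interpolation=cv2.INTER_CUBIC)
        for P,col in sets:
            for u,v in proj(f,P): cv2.circle(im2,(int((u-x+.5)*k),int((v-y+.5)*k)),1,col,-1)
        return im2
    A=ov(x,y,100,75,4,[(circ(C,n,.08),(0,0,255)),(circ(C+n*.014,n,.08),(255,0,0)),(circ(C+n*.062,n,.021),(0,255,0))])
    B=ov(bx,by,100,75,4,[(circ(np.array([.550,.2985,.123]),[0,0,1],.098,120),(0,0,255)),(circ(np.array([.550,.2985,.083]),[0,0,1],.05),(255,0,0))])
    out.append(np.vstack([A,B]))
cv2.imwrite("pics/ov.png",np.hstack(out))
E
```

```text
(no output)
```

View pics/ov.png

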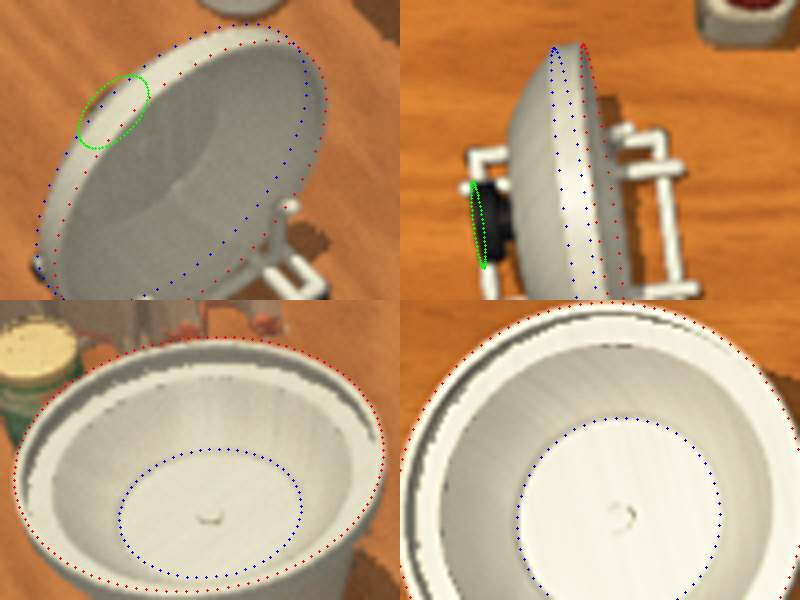

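Call:
drive_effector --pt "0 0 -0.04 0 0 0" --pt "0 0 -0.04 0 0 0" --pt "0 0 -0.03 0.12 0 0" --pt "0 0 0 0.12 0 0" --pt "0 0 0 0.12 0 0.12" --pt "0 0 0 0 0.12 0.12" --pt "0 0 0 0 0.12 0" --jaw 0.085 --clamp_n 60

```text
clock: 0.68
eef_pos: [0.2611, -0.5962, 0.3395]
ee_rot: [0.979, 0.097, 0.058, -0.172]
wrist_force: [0.7, -0.2, 0.6]
gripper_width: 0.085
grip_force: 0.0
```

```bash
python3 -c "
from plant import r;s=r.state();print(s['q'].tolist(),s['eef_pos'],s['ee_rot'])"
```

```text
[-1.3885400215588344, 0.367760947919043, 1.2418721795912517, 0.14911958823824645, 1.8653264632138764, 0.004167730284853202] [ 0.26112522 -0.59620007  0.33948731] [ 0.97866002  0.09691038  0.05816229 -0.1716103 ]
```

Call:
drive_effector --pt "0.0 0 -0.03 0.12 0 0" --pt "-0.0 0.04 0 0.12 0 0" --pt "0 0.04 0 0.12 0 0.12" --pt "0 0.04 0 0.12 0 0.12" --pt "0 0.04 0 0.12 0 0.12"

```text
clock: 1.1
eef_pos: [0.2806, -0.7203, 0.2936]
ee_rot: [0.921, -0.003, 0.002, -0.389]
wrist_force: [0.8, -2.0, -0.1]
gripper_width: 0.085
grip_force: 0.0
```

```bash
cat >> h.py <<'E'
D=[([-1.33508911e+00,  2.45849710e-01,  1.55904451e+00,  1.51170670e-05,1.33870621e+00, -1.74107105e-01],[0.25885411, -0.59560861,  0.23014114],[ 9.79079741e-01,  2.03474454e-01, -2.35643198e-05, -1.00363948e-03]),
([-1.3885400215588344, 0.367760947919043, 1.2418721795912517, 0.14911958823824645, 1.8653264632138764, 0.004167730284853202],[ 0.26112522,-0.59620007 , 0.33948731],[ 0.97866002 , 0.09691038,  0.05816229, -0.1716103 ])]
Rz=lambda a:R.from_euler('z',a).as_matrix()
Ry=lambda a:R.from_euler('y',a).as_matrix()
def fk(q,L):
    R1=Rz(q[0]);A=R1@Ry(q[1]);B=R1@Ry(q[1]+q[2]);C=B@Rz(q[3])@Ry(q[4])
    M=np.c_[R1[:,0],R1[:,2],A[:,2],B[:,0],B[:,2],C[:,2]]
    return M@L if L is not None else M, C@Rz(q[5])
E
python3 - <<'E'
from h import *
from plant import r
np.set_printoptions(precision=4,suppress=True)
s=r.state();D.append((s['q'].tolist(),s['eef_pos'].tolist(),s['ee_rot'].tolist()));print(D[-1])
M=np.vstack([fk(q,None)[0] for q,_,_ in D]);b=np.hstack([p for _,p,_ in D])
print(np.linalg.lstsq(M,b,rcond=None),np.linalg.cond(M))
for q,_,o in D: print((R.from_matrix(fk(q,None)[1]).inv()*R.from_quat(o)).as_rotvec())
E
```

```text
([-1.390357799109033, 1.0562494822656616, 0.4149462181285588, 0.21225098204797052, 2.4500904783606026, 0.29521630245191943], [0.2805637826871255, -0.720269513128456, 0.2936385220798622], [0.9211056206045973, -0.003037167652899382, 0.0018261980361573404, -0.3892966430679829])
(array([0.309 , 1.7196, 0.7674, 1.1111, 0.4215, 1.0507]), array([0.0132]), np.int32(6), array([3.3781, 2.4517, 0.7082, 0.2388, 0.1266, 0.0537])) 62.85625832609542
[0.     0.     1.5708]
[ 0.     -0.      1.5708]
[-0.      0.      1.5708]
```

```bash
cat >> h.py <<'E'
np.set_printoptions(precision=4,suppress=True)
def RT(z,y):
    z=np.array(z,float)/np.linalg.norm(z);y=np.array(y,float);y=y-z*(y@z);y/=np.linalg.norm(y)
    return np.c_[np.cross(y,z),y,z]
def go(p,M=None,save=True):
    "translation first (current tool axes), then rotation (tool axes); also rotation first variant"
    from plant import r
    s=r.state();A=R.from_quat(s['ee_rot']);d=np.array(p)-s['eef_pos']
    if save: open("log.txt","a").write(repr((s['q'].tolist(),s['eef_pos'].tolist(),s['ee_rot'].tolist()))+"\n")
    t=A.inv().apply(d);print("q",s['q'],"pos",s['eef_pos'],"F",s['wrist_force'],"w",s['gripper_width'],s['grip_force'])
    print("T:",t,"n>=%.1f"%(np.linalg.norm(t)/.0417))
    if M is not None:
        rv=(A.inv()*R.from_matrix(M)).as_rotvec();print("R:",rv,"n>=%.1f"%(np.linalg.norm(rv)/.125),"T after R:",M.T@d)
nm=np.array([-.119*.9916,.9929*.9916,-.1296]);Cm=np.array([.5965,-.0445,.096])
um=np.array([0,0,1])-nm*nm[2];um=-um*-1;um/=np.linalg.norm(um)
Mm=RT(nm,-um)
E
python3 - <<'E'
from h import *
go([.5,-.3,.33],Mm)
E
```

```text
q [-1.3904  1.0562  0.4149  0.2123  2.4501  0.2952] pos [ 0.2806 -0.7203  0.2936] F [ 0.8317 -2.0066 -0.1178] w 0.08495874192162535 0.0
T: [ 0.2165 -0.3199  0.2773] n>=11.4
R: [ 0.6403 -0.1161 -0.055 ] n>=5.2 T after R: [ 0.2679 -0.0867  0.3832]
```

Call:
drive_effector --pt "0.018 -0.027 0.023 0 0 0" --pt "0.018 -0.027 0.023 0 0 0" --pt "0.018 -0.027 0.023 0 0 0" --pt "0.018 -0.027 0.023 0 0 0" --pt "0.018 -0.027 0.023 0 0 0" --pt "0.018 -0.027 0.023 0 0 0" --pt "0.018 -0.027 0.023 0 0 0" --pt "0.018 -0.027 0.023 0 0 0" --pt "0.018 -0.027 0.023 0 0 0" --pt "0.018 -0.027 0.023 0 0 0" --pt "0.018 -0.027 0.023 0 0 0" --pt "0.018 -0.027 0.023 0 0 0"

```text
clock: 2.1
eef_pos: [0.4987, -0.2949, 0.3345]
ee_rot: [0.922, -0.002, 0.003, -0.388]
wrist_force: [-0.5, -0.8, -0.3]
gripper_width: 0.0851
grip_force: 0.0
```

```bash
python3 - <<'E'
from h import *
go([.605,-.14,.184],Mm)
E
```

```text
q [-0.9285  0.3139  1.4251  0.5042  2.03    0.7248] pos [ 0.4987 -0.2949  0.3345] F [-0.5185 -0.8401 -0.306 ] w 0.08506798271806242 0.0
T: [ 0.105  -0.001   0.2166] n>=5.8
R: [ 0.6442 -0.1157 -0.0523] n>=5.3 T after R: [0.124  0.1309 0.1594]
```

Call:
drive_effector --pt "0 0 0 0.107 -0.02 -0.01" --pt "0 0 0 0.107 -0.02 -0.01" --pt "0 0 0 0.107 -0.02 -0.01" --pt "0 0 0 0.107 -0.02 -0.01" --pt "0 0 0 0.107 -0.02 -0.01" --pt "0 0 0 0.107 -0.02 -0.01"

```text
clock: 2.6
eef_pos: [0.498, -0.2973, 0.3344]
ee_rot: [0.749, 0.05, -0.04, -0.659]
wrist_force: [-0.5, 0.0, 0.1]
gripper_width: 0.0846
grip_force: 0.0
```

```bash
python3 - <<'E'
from h import *
go([.605,-.14,.184],Mm)
for l in open("log.txt"): D.append(eval(l))
for cols in("A","B"):
    M=[];b=[]
    for q,p,_ in D:
        m=fk(q,None)[0];R1=Rz(q[0]);A=R1@Ry(q[1])
        M.append(np.c_[m,A[:,0],R1[:,1]] if cols=="A" else m);b+=list(p)
    M=np.vstack(M);x=np.linalg.lstsq(M,np.array(b),rcond=None);print(cols,x[0],np.abs(M@x[0]-b).max(),x[3])
E
```

```text
q [-0.95    0.6062  1.304   0.853   2.4671  0.7929] pos [ 0.498  -0.2973  0.3344] F [-0.4584  0.0453  0.1369] w 0.08459942971296484 0.0
T: [0.1253 0.1317 0.1605] n>=5.8
R: [-0.0023  0.0073  0.0063] n>=0.1 T after R: [0.1249 0.1305 0.1617]
A [ 0.      0.2735  0.4198  0.0662  0.5688  0.2542 -0.      0.1126] 5.37642225184598e-09 [4.3189 3.8159 2.2861 0.8659 0.6417 0.5978 0.165  0.1179]
B [-0.3897 -0.0012  0.6742 -0.1708  0.9031  0.4343] 0.09734108925004348 [4.3131 3.158  0.9832 0.6192 0.2374 0.1342]
```

```bash
cat >> h.py <<'E'
from scipy.optimize import least_squares
LL=np.array([0,.2735,.4198,.0662,.5688,.2542]);LY=.1126
lo=np.array([-3.13,-1.02,.13,-.95,.21,-2.74]);hi=np.array([3.13,2.26,2.54,4.09,2.88,2.74])
def FK(q):
    p,M=fk(q,LL);return p+LY*Rz(q[0])[:,1],M@Rz(np.pi/2)
def ik(p,M,q0):
    def e(q):
        a,B=FK(q);return np.r_[a-p,.3*R.from_matrix(M.T@B).as_rotvec()]
    best=None
    for k in range(12):
        g=np.clip(q0+(np.random.default_rng(k).normal(0,.6,6) if k else 0),lo+.01,hi-.01)
        x=least_squares(e,g,bounds=(lo,hi))
        if best is None or x.cost<best.cost-1e-9: best=x
        if best.cost<1e-10: break
    return best.x,best.cost
E
python3 - <<'E'
from h import *
from plant import r
q=r.state()['q']
def show(n,p,M,q):
    a,c=ik(p,M,q);print(n,"cost %.1e"%c,a,"margin %.2f"%min((a-lo).min(),(hi-a).min()));return a if c<1e-8 else q
g=Cm+um*.0785+nm*.012
q=show("pre",g-nm*.1,Mm,q);q=show("W1",g,Mm,q);qq=show("lift",g+[0,0,.15],Mm,q)
B=np.array([.55,.2985])
for a in np.arange(-90,271,30):
    u=np.array([np.cos(np.deg2rad(a)),np.sin(np.deg2rad(a)),0])
    show(f"W3 u={a}",np.r_[B,.2]+u*.0785,RT([0,0,-1],-u),qq)
K=np.array([.574,-.311,.053])
rk=np.array([-.113,.994,0]);rx=np.array([.994,.113,0])
for al in(40,50,60,70):
  for sg in(1,-1):
    al_=np.deg2rad(al);z=np.sin(al_)*rk-np.cos(al_)*np.array([0,0,1])
    M=RT(z,sg*rx);a=show(f"W4 al={al} {sg}",K+z*.0187,M,q)
    # final: rotate about rx by -(90+lean)
    G=R.from_rotvec(-rx*(np.pi/2+.15)).as_matrix();M2=G@M
    k2=np.array([.5956,-.0367,.079])-.007*rk+.053*(G@[0,0,1])
    show("  W5",k2+M2[:,2]*.0187,M2,a);show("  W5up",k2+M2[:,2]*.0187+[0,0,.12],M2,a)
E
```

```text
pre cost 8.0e-21 [-0.6822  0.7464  1.3963  0.9488  2.128   0.7604] margin 0.75
W1 cost 4.2e-28 [-0.5784  0.6674  1.556   0.9982  2.0124  0.7389] margin 0.87
lift cost 2.0e-24 [-0.5784  0.4478  1.5518  1.1042  2.1241  0.96  ] margin 0.76
W3 u=-90 cost 2.6e-21 [ 0.1893  0.1418  1.7358 -0.      1.264  -1.3815] margin 0.80
W3 u=-60 cost 1.1e-27 [ 0.194   0.2337  1.6302 -0.      1.2777 -1.9004] margin 0.84
W3 u=-30 cost 2.1e-17 [ 0.2284  0.3177  1.5279 -0.      1.2959 -2.3896] margin 0.35
W3 u=0 cost 4.1e-04 [ 0.3129  0.3811  1.449  -0.0498  1.309  -2.74  ] margin 0.00
W3 u=30 cost 1.3e-03 [0.2815 0.373  1.4633 0.0914 1.2974 2.74  ] margin 0.00
W3 u=60 cost 3.5e-17 [0.3934 0.371  1.4604 0.     1.3102 2.4878] margin 0.25
W3 u=90 cost 5.4e-17 [0.4312 0.3102 1.5373 0.     1.2941 2.002 ] margin 0.74
W3 u=120 cost 3.7e-20 [ 0.4423  0.2244  1.6411 -0.      1.2761  1.4895] margin 0.90
W3 u=150 cost 1.6e-21 [0.4187 0.133  1.7455 0.     1.263  0.9423] margin 0.79
W3 u=180 cost 3.8e-24 [0.3612 0.0617 1.8225 0.     1.2575 0.3612] margin 0.72
W3 u=210 cost 1.7e-16 [ 0.2863  0.0361  1.8491 -0.      1.
[... 1481 characters left out ...]
2155  0.5497  1.9158  2.107 ] margin 0.63
  W5 cost 1.2e-02 [-0.1736  0.2362  1.9039 -0.3337  0.8388  2.74  ] margin 0.00
  W5up cost 9.4e-03 [-0.1312  0.0798  1.8438 -0.3955  1.0657  2.74  ] margin 0.00
W4 al=70 1 cost 6.7e-20 [-0.8663  0.9989  1.152   0.6332  2.0545 -1.0162] margin 0.83
  W5 cost 2.1e-16 [ 0.0137  0.3805  1.813  -0.6078  0.9877  0.2526] margin 0.34
  W5up cost 1.1e-16 [ 0.0137  0.2011  1.779  -0.545   1.1669  0.1206] margin 0.40
W4 al=70 -1 cost 2.9e-20 [-0.8663  0.9989  1.152   0.6332  2.0545  2.1254] margin 0.61
  W5 cost 7.1e-03 [-0.1831  0.2579  1.8905 -0.2301  0.8575  2.74  ] margin 0.00
  W5up cost 5.7e-03 [-0.1523  0.096   1.8315 -0.2783  1.0849  2.74  ] margin 0.00
```

```bash
python3 - <<'E'
from h import *
g=Cm+um*.0785+nm*.012
print(g);go(g-nm*.08,Mm)
E
```

```text
[ 0.5939 -0.0226  0.1723]
q [-0.95    0.6062  1.304   0.853   2.4671  0.7929] pos [ 0.498  -0.2973  0.3344] F [-0.4584  0.0453  0.1369] w 0.08459942971296484 0.0
T: [0.1285 0.1281 0.1989] n>=6.5
R: [-0.0023  0.0073  0.0063] n>=0.1 T after R: [0.1279 0.1268 0.2002]
```

Call:
drive_effector --pt "0.016 0.016 0.025 0 0 0" --pt "0.016 0.016 0.025 0 0 0" --pt "0.016 0.016 0.025 0 0 0" --pt "0.016 0.016 0.025 0 0 0" --pt "0.016 0.016 0.025 0 0 0" --pt "0.016 0.016 0.025 0 0 0" --pt "0.016 0.016 0.025 0 0 0" --pt "0.016 0.016 0.025 0.002 0.007 0.006" --pt "0 0 0 0 0 0" --pt "0 0 0 0 0 0" --jaw 0.045

```text
clock: 3.43
eef_pos: [0.6024, -0.099, 0.1804]
ee_rot: [0.75, 0.045, -0.041, -0.659]
wrist_force: [-0.7, -0.9, 0.6]
gripper_width: 0.0448
grip_force: 0.0
```

```bash
python3 - <<'E'
from h import *
g=Cm+um*.0785+nm*.012
go(g,Mm)
E
```

```text
q [-0.6604  0.7301  1.4351  0.9552  2.1032  0.7534] pos [ 0.6024 -0.099   0.1804] F [-0.7126 -0.916   0.5941] w 0.04484121077944764 0.0
T: [ 0.0008 -0.0017  0.0773] n>=1.9
R: [-0.0017  0.0026 -0.0025] n>=0.0 T after R: [ 0.0006 -0.0019  0.0773]
```

Call:
drive_effector --pt "0 -0.002 0.02 0 0 0" --pt "0 0 0.02 0 0 0" --pt "0 0 0.02 0 0 0" --pt "0 0 0.017 0 0 0" --pt "0 0 0 0 0 0" --pt "0 0 0 0 0 0" --jaw 0.03

```text
clock: 3.93
eef_pos: [0.5939, -0.0249, 0.1744]
ee_rot: [0.751, 0.045, -0.039, -0.658]
wrist_force: [-0.1, -0.3, 1.1]
gripper_width: 0.0298
grip_force: 0.0
```

```bash
python3 - <<'E'
from h import *
f=grab("side",1);t=grab("top",1)
c=lambda f,x,y:cv2.resize(f["color"][y:y+110,x:x+100,::-1],None,fx=4,fy=4,interpolation=2)
cv2.imwrite("pics/g1.png",np.hstack([c(f,295,190),c(t,280,150)]))
E
```

```text
(no output)
```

View pics/g1.png

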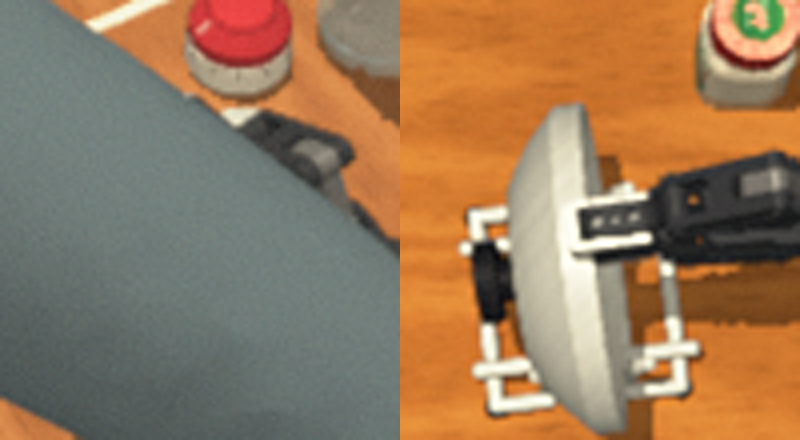

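```bash
python3 - <<'E'
from h import *
t=load("top1")
X=[Cm+um*.08,Cm,[.5939,-.0249,.1744],[.5939,-.0249,.1944],Cm+.08*np.array([.99,.12,0]),Cm-.08*np.array([.99,.12,0])]
p=proj(t,X);print((p-[280,150])*4+[400,0])
o,_=rays(t,[(300,200)]);print(o)
E
```

```text
[[589.0654 235.0692]
 [602.9861 266.8744]
 [568.3203 238.166 ]
 [569.9606 228.8525]
 [584.1044 107.8906]
 [622.2502 429.7031]]
[0.3738 0.0114 1.2184]
```

Call:
drive_effector --pt "0 0 0.002 0 0 0" --pt "0 0 0 0 0 0" --pt "0 0 0 0 0 0" --pt "0 0 0 0 0 0" --pt "0 0 0 0 0 0" --jaw 0 --clamp_n 90

```text
clock: 4.45
eef_pos: [0.5938, -0.0231, 0.1735]
ee_rot: [0.751, 0.045, -0.039, -0.658]
wrist_force: [-0.1, -0.2, -1.3]
gripper_width: 0.0013
grip_force: 52.9
```

Call:
drive_effector --pt "0 -0.02 0 0 0 0" --pt "0 -0.03 0 0 0 0" --pt "0 -0.03 0 0 0 0" --pt "0 -0.03 0 0 0 0" --pt "0 -0.03 0 0 0 0" --pt "0 -0.02 0 0 0 0"

```text
clock: 4.95
eef_pos: [0.5912, -0.0018, 0.3352]
ee_rot: [0.751, 0.046, -0.038, -0.658]
wrist_force: [0.4, -0.3, -2.1]
gripper_width: 0.0008
grip_force: 53.0
```

```bash
python3 - <<'E'
from h import *
go([.55-.119*.0785,.2985+.993*.0785,.30],RT([0,0,-1],[.119,-.993,0]))
E
```

```text
q [-0.5541  0.4091  1.5765  1.1252  2.1089  0.9818] pos [ 0.5912 -0.0018  0.3352] F [ 0.4013 -0.2725 -2.1423] w 0.0008463158728004219 53.032497240656085
T: [-0.0051 -0.0155  0.3829] n>=9.2
R: [-1.4383 -0.002   0.0024] n>=11.5 T after R: [-0.0052 -0.3816  0.0352]
```

Call:
drive_effector --pt "0 0 0 -0.12 0 0" --pt "0 0 0 -0.12 0 0" --pt "0 0 0 -0.12 0 0" --pt "0 0 0 -0.12 0 0" --pt "0 0 0 -0.12 0 0" --pt "0 0 0 -0.12 0 0" --pt "0 0 0 -0.12 0 0" --pt "0 0 0 -0.12 0 0" --pt "0 0 0 -0.12 0 0" --pt "0 0 0 -0.12 0 0" --pt "0 0 0 -0.12 0 0" --pt "0 0 0 -0.12 0 0"

```text
clock: 5.95
eef_pos: [0.591, -0.0019, 0.3332]
ee_rot: [0.998, 0.059, 0.001, 0.003]
wrist_force: [-0.2, 0.1, -2.8]
gripper_width: 0.001
grip_force: 53.1
```

Call:
drive_effector --pt "0 -0.034 0 0 0 0" --pt "0 -0.034 0 0 0 0" --pt "0 -0.034 0 0 0 0" --pt "0 -0.034 0 0 0 0" --pt "0 -0.034 0 0 0 0" --pt "0 -0.034 0 0 0 0" --pt "0 -0.034 0 0 0 0" --pt "0 -0.034 0 0 0 0" --pt "0 -0.034 0 0 0 0" --pt "0 -0.034 0 0 0 0" --pt "0 -0.034 0 0 0 0" --pt "0 0 0 0 0 0"

```text
clock: 6.95
eef_pos: [0.5444, 0.3745, 0.3312]
ee_rot: [0.998, 0.062, -0.001, -0.001]
wrist_force: [-0.5, 0.2, -2.1]
gripper_width: 0.001
grip_force: 53.1
```

```bash
python3 - <<'E'
from h import *
go([.55-.119*.0785,.2985+.993*.0785,.145+.03-.012],RT([0,0,-1],[.119,-.993,0]))
for n in("side","top"):
    f=grab(n,2);cv2.imwrite(f"pics/{n}2.png",f["color"][:,:,::-1])
a=cv2.imread("pics/side2.png")[40:260,130:330];b=cv2.imread("pics/top2.png")[120:340,60:260]
cv2.imwrite("pics/m2.png",cv2.resize(np.hstack([a,b]),None,fx=2,fy=2))
E
```

```text
q [0.4301 0.2096 1.4185 0.0031 1.5152 1.8762] pos [0.5444 0.3745 0.3312] F [-0.4928  0.1644 -2.054 ] w 0.0010226007048299785 53.10451503843069
T: [-0.003  -0.0019  0.1682] n>=4.0
R: [-0.0025  0.0026  0.0053] n>=0.1 T after R: [-0.0035 -0.0023  0.1682]
```

View pics/m2.png

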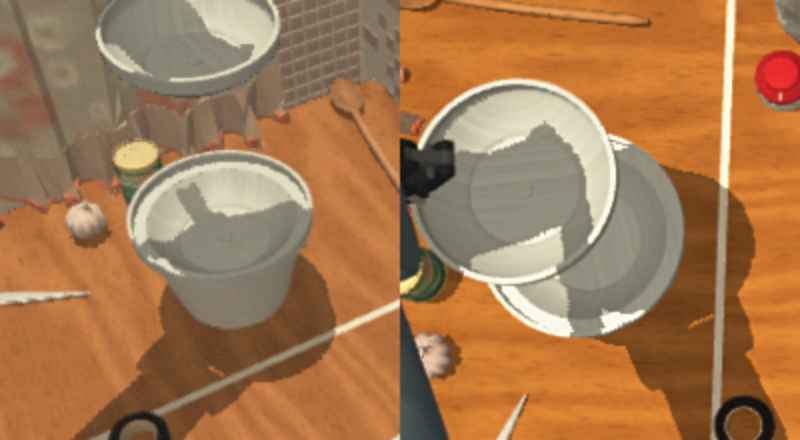

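```bash
python3 - <<'E'
from h import *
t=load("top2");s=load("side2")
print(onz(t,[(117.5,210.75),],.343),onz(t,[(125,215)],.306))
# extremes: rim left/right/top/bottom
print(onz(t,[(66.5,210.75),(168.5,210.75),(117.5,159.5),(117.5,262)],.343))
# side: rim ellipse centre approx crop (188,40)->px ; extremes
print(onz(s,[(130+96/2,40+30/2),(130+279/2,40+30/2)],.343))
E
```

```text
[[0.5526 0.2917 0.343 ]] [[0.5534 0.291  0.306 ]]
[[0.5518 0.3718 0.343 ]
 [0.5534 0.2132 0.343 ]
 [0.6334 0.2975 0.343 ]
 [0.4743 0.2867 0.343 ]]
[[0.4791 0.3206 0.343 ]
 [0.6146 0.239  0.343 ]]
```

Call:
drive_effector --pt "-0.0024 -0.0053 0.03 0 0 0" --pt "0 0 0.03 0 0 0" --pt "0 0 0.03 0 0 0" --pt "0 0 0.03 0 0 0" --pt "0 0 0.03 0 0 0" --pt "0 0 0.026 0 0 0" --pt "0 0 0 0 0 0"

```text
clock: 7.63
eef_pos: [0.5402, 0.3712, 0.1489]
ee_rot: [0.998, 0.058, -0.006, 0.002]
wrist_force: [-1.5, -0.5, -3.4]
gripper_width: 0.0007
grip_force: 52.9
```

Call:
drive_effector --pt "0 0 0.004 0 0 0" --pt "0 0 0.004 0 0 0" --pt "0 0 0.002 0 0 0" --pt "0 0 0.002 0 0 0" --pt "0 0 0 0 0 0"

```text
clock: 8.05
eef_pos: [0.5444, 0.3745, 0.1453]
ee_rot: [0.998, 0.059, 0.001, -0.0]
wrist_force: [0.2, -0.3, -1.9]
gripper_width: 0.0012
grip_force: 53.2
```

Call:
drive_effector --pt "0 0 0 0 0 0" --pt "0 0 0 0 0 0"

```text
clock: 8.22
eef_pos: [0.5441, 0.3745, 0.145]
ee_rot: [0.998, 0.06, 0.001, -0.0]
wrist_force: [0.3, -0.3, -1.9]
gripper_width: 0.0009
grip_force: 53.3
```

Call:
drive_effector --pt "-0.003 -0.006 0.004 0 0 0" --pt "0 0 0 0 0 0" --pt "0 0 0 0 0 0"

```text
clock: 8.47
eef_pos: [0.5395, 0.3802, 0.1397]
ee_rot: [0.998, 0.06, -0.0, 0.0]
wrist_force: [-0.2, 0.2, -1.4]
gripper_width: 0.0013
grip_force: 53.3
```

Call:
drive_effector --pt "0 0 0.002 0 0 0" --pt "0 0 0.002 0 0 0" --pt "0 0 0.002 0 0 0" --pt "0 0 0 0 0 0" --pt "0 0 0 0 0 0"

```text
clock: 8.88
eef_pos: [0.5405, 0.3804, 0.135]
ee_rot: [0.998, 0.059, 0.001, -0.0]
wrist_force: [-0.7, 1.5, 1.7]
gripper_width: 0.0016
grip_force: 53.4
```

Call:
drive_effector --pt "0 0 0.001 0 0 0" --pt "0 0 0.001 0 0 0" --pt "0 0 0 0 0 0" --pt "0 0 0 0 0 0"

```text
clock: 9.22
eef_pos: [0.5407, 0.3812, 0.134]
ee_rot: [0.998, 0.059, 0.001, -0.001]
wrist_force: [-1.8, 5.1, 6.2]
gripper_width: 0.0014
grip_force: 53.8
```

Call:
drive_effector --pt "0 0 0 0 0 0" --pt "0 0 0 0 0 0" --pt "0 0 0 0 0 0" --pt "0 0 0 0 0 0" --jaw 0.03

```text
clock: 9.55
eef_pos: [0.5399, 0.3793, 0.1314]
ee_rot: [0.998, 0.059, -0.0, 0.001]
wrist_force: [-0.2, -0.5, -0.0]
gripper_width: 0.0297
grip_force: 0.0
```

Call:
drive_effector --pt "0 0 -0.01 0 0 0" --pt "0 0 -0.03 0 0 0" --pt "0 0 -0.04 0 0 0" --pt "0 0 -0.04 0 0 0" --pt "0 0 -0.04 0 0 0"

```text
clock: 9.97
eef_pos: [0.5398, 0.3796, 0.2944]
ee_rot: [0.998, 0.059, -0.0, 0.0]
wrist_force: [1.0, 0.4, 0.9]
gripper_width: 0.0298
grip_force: 0.0
```

```bash
python3 - <<'E'
from h import *
f=grab("side",3);t=grab("top",3)
a=f["color"][90:220,180:310,::-1];b=t["color"][170:300,90:220,::-1]
cv2.imwrite("pics/m3.png",cv2.resize(np.hstack([a,b]),None,fx=3,fy=3,interpolation=2))
E
```

```text
(no output)
```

View pics/m3.png

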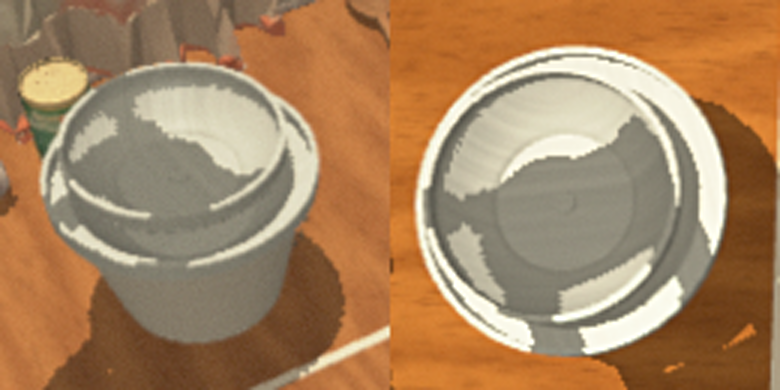

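```bash
python3 - <<'E'
from h import *
s,t=load("side3"),load("top3")
print(onz(t,[(146,236)],.145),onz(t,[(150.3,236.7)],.123),tri(s,(240,148.3),t,(150,237.7)))
print("side rim ext",onz(s,[(180+63/3,90+140/3),(180+287/3,90+140/3)],.145).mean(0))
# small-lid pick: alpha=65
K=np.array([.574,-.311,.053])
rk=np.array([-.113,.994,0]);rx=np.array([.994,.113,0]);al=np.deg2rad(65)
z=np.sin(al)*rk-np.cos(al)*np.array([0,0,1]);M=RT(z,rx)
print("M",M);go(K+z*.0187-z*.15,M)
from plant import r
q=r.state()['q']
for k in np.linspace(0,1,5): 
    pass
print(ik(K+z*.0187-z*.15,M,np.array([-.86,.95,1.18,.6,1.98,-1.02])))
E
```

```text
[[0.5461 0.2983 0.145 ]] [[0.5484 0.2959 0.123 ]] (array([0.5491, 0.2999, 0.1092]), np.float64(0.0004147790168709939))
side rim ext [0.5496 0.296  0.145 ]
M [[-0.0477  0.9936 -0.1024]
 [ 0.4198  0.113   0.9006]
 [ 0.9064  0.     -0.4225]]
q [ 0.4418  0.2196  1.4572 -0.0006  1.4481  1.8936] pos [0.5434 0.3814 0.3031] F [-0.8334  0.5317 -0.0964] w 0.029928763739162326 0.0
T: [-0.0556  0.8111  0.1899] n>=20.0
R: [ 0.8853  0.8683 -1.3723] n>=14.8 T after R: [-0.5187 -0.0478 -0.6524]
(array([-0.946 ,  1.1066,  0.7915,  0.596 ,  2.2301, -0.9441]), np.float64(1.7262155813380265e-16))
```

```bash
python3 - <<'E'
from h import *
from plant import r
t=load("top3");
print("pot",onz(t,[(548,200),(545,185),(560,200)],.13), "match",onz(t,[(383,338)],.03))
K=np.array([.574,-.311,.053]);rk=np.array([-.113,.994,0]);rx=np.array([.994,.113,0])
for alp in(55,65):
  al=np.deg2rad(alp);z=np.sin(al)*rk-np.cos(al)*np.array([0,0,1]);M=RT(z,rx)
  for ph in(-20,-40,-60,-80,-100,-120,-140):
    N=Rz(np.deg2rad(ph))@M;zz=N[:,2];p=K+zz*.0187
    a,c=ik(p,N,np.array([-.8,.8,1.3,.4,1.8,-1.]));b,c2=ik(p-.12*zz,N,a)
    print(alp,ph,"%.0e %.0e"%(c,c2),a,b,"wrist",p-.2542*zz)
E
```

```text
pot [[ 0.6296 -0.4667  0.13  ]
 [ 0.6596 -0.4625  0.13  ]
 [ 0.6302 -0.4915  0.13  ]] match [[ 0.3647 -0.1535  0.03  ]]
55 -20 8e-23 2e-18 [-0.9114  0.7764  1.4158  0.6965  1.6536 -0.8806] [-1.0102  0.7777  1.2614  0.6501  1.826  -0.8509] wrist [ 0.5289 -0.4986  0.188 ]
55 -40 3e-29 2e-24 [-0.9604  0.668   1.5976  0.8779  1.434  -0.765 ] [-1.0935  0.6036  1.5363  0.7978  1.5978 -0.7436] wrist [ 0.4675 -0.4719  0.188 ]
55 -60 4e-20 3e-27 [-0.9832  0.5575  1.7784  1.076   1.1938 -0.6843] [-1.1503  0.4195  1.8088  0.9591  1.3579 -0.6585] wrist [ 0.4189 -0.4257  0.188 ]
55 -80 2e-25 8e-21 [-0.9671  0.4548  1.9406  1.3166  0.9349 -0.6402] [-1.1592  0.2293  2.0632  1.1503  1.0986 -0.5799] wrist [ 0.389  -0.3658  0.188 ]
55 -100 3e-29 2e-28 [-0.8995  0.3742  2.0627  1.6461  0.6571 -0.6625] [-1.0823  0.0489  2.2714  1.3893  0.7898 -0.4972] wrist [ 0.3814 -0.2992  0.188 ]
55 -120 2e-27 8e-22 [-0.7793  0.3344  2.121   2.2278  0.3824 -0.9117] [-0.8804 -0.062   2.3814  1.7755  0.3887 -0.5042] wrist [ 0.3971 -0.234   0.188 ]
55 -140 3e-29 7e-06 [-0.6318  0.3484  2.1007  3.5241  0.2833 -1.8659] [-
[... 439 characters left out ...]
02 -0.7925] [-1.202   0.5215  1.7944  1.0745  1.4606 -0.7768] wrist [ 0.4024 -0.4379  0.1525]
65 -80 2e-27 4e-24 [-1.0051  0.5187  1.9483  1.4911  1.0641 -0.8137] [-1.2243  0.3329  2.0758  1.3084  1.2136 -0.7773] wrist [ 0.3693 -0.3716  0.1525]
65 -100 2e-17 3e-29 [-0.933   0.4369  2.0847  1.8899  0.8192 -0.9163] [-1.1533  0.1539  2.3117  1.6471  0.9387 -0.8117] wrist [ 0.361  -0.2979  0.1525]
65 -120 9e-19 2e-18 [-0.7967  0.3965  2.1505  2.5018  0.6088 -1.1928] [-0.9248  0.0397  2.4414  2.2552  0.6133 -1.0187] wrist [ 0.3783 -0.2258  0.1525]
65 -140 9e-19 5e-20 [-0.6258  0.4106  2.1275  3.3787  0.5402 -1.7184] [-0.582   0.0829  2.3944  3.489   0.4894 -1.8045] wrist [ 0.4192 -0.164   0.1525]
```

```bash
cat >> h.py <<'E'
K=np.array([.574,-.311,.053]);rk=np.array([-.113,.994,0]);rx=np.array([.994,.113,0])
_al=np.deg2rad(60);_z=np.sin(_al)*rk-np.cos(_al)*np.array([0,0,1]);M0=RT(_z,rx)
N4=Rz(np.deg2rad(-70))@M0; p4=K+N4[:,2]*.016+[0,0,.004]
G=R.from_rotvec(-rx*(np.pi/2+.15)).as_matrix();M5=G@M0
def p5(c): # c: lid origin
    k=np.array(c)+.053*(G@[0,0,1]); return k+M5[:,2]*.016+G@[0,0,.004]
E
python3 - <<'E'
from h import *
a=[.54,-.34,.32];go(a)
from plant import r
q=r.state()['q'];A=R.from_quat(r.state()['ee_rot'])
rv=(A.inv()*R.from_matrix(N4)).as_rotvec();print(rv,np.linalg.norm(rv))
for k in np.linspace(0,1,7):
    q,c=ik(np.array(a),(A*R.from_rotvec(rv*k)).as_matrix(),q);print("%.0e"%c,q)
print(p4,N4[:,2])
E
```

```text
q [ 0.4418  0.2196  1.4572 -0.0006  1.4481  1.8936] pos [0.5434 0.3814 0.3031] F [-0.8334  0.5317 -0.0964] w 0.029928763739162326 0.0
T: [-0.0887  0.7158 -0.0218] n>=17.3
[ 0.1777  1.02   -0.3117] 1.0812979661919437
5e-21 [-0.7455  0.1543  1.5013  0.0153  1.4792  0.705 ]
7e-27 [-0.8088  0.0931  1.5762  0.174   1.3941  0.5671]
3e-27 [-0.876   0.0471  1.646   0.3491  1.3347  0.4081]
8e-31 [-0.9437  0.0193  1.7086  0.5354  1.3063  0.234 ]
4e-28 [-1.0079  0.0125  1.7618  0.7237  1.311   0.054 ]
5e-28 [-1.0646  0.0279  1.8036  0.9044  1.3473 -0.122 ]
1e-28 [-1.1105  0.0656  1.8321  1.0701  1.4112 -0.2865]
[ 0.5864 -0.3048  0.049 ] [ 0.7752  0.3863 -0.4998]
```

Call:
drive_effector --pt "-0.005 0.04 -0.0012 0 0 0" --pt "-0.005 0.04 -0.0012 0 0 0" --pt "-0.005 0.04 -0.0012 0 0 0" --pt "-0.005 0.04 -0.0012 0 0 0" --pt "-0.005 0.04 -0.0012 0 0 0" --pt "-0.005 0.04 -0.0012 0 0 0" --pt "-0.005 0.04 -0.0012 0 0 0" --pt "-0.005 0.04 -0.0012 0 0 0" --pt "-0.005 0.04 -0.0012 0 0 0" --jaw 0.065

```text
clock: 10.82
eef_pos: [0.5376, 0.0152, 0.3034]
ee_rot: [0.998, 0.059, 0.0, 0.0]
wrist_force: [0.9, 0.8, -0.4]
gripper_width: 0.0652
grip_force: 0.0
```

Call:
drive_effector --pt "-0.005 0.04 -0.0012 0 0 0" --pt "-0.005 0.04 -0.0012 0 0 0" --pt "-0.005 0.04 -0.0012 0 0 0" --pt "-0.005 0.04 -0.0012 0 0 0" --pt "-0.005 0.04 -0.0012 0 0 0" --pt "-0.005 0.04 -0.0012 0 0 0" --pt "-0.005 0.04 -0.0012 0 0 0" --pt "-0.005 0.04 -0.0012 0 0 0" --pt "-0.005 0.04 -0.0012 0 0 0"

```text
clock: 11.57
eef_pos: [0.5356, -0.3477, 0.3142]
ee_rot: [0.998, 0.059, 0.0, 0.0]
wrist_force: [0.9, 0.1, -0.2]
gripper_width: 0.0649
grip_force: 0.0
```

Call:
drive_effector --pt "0 0 0 0.02 0.1133 -0.0346" --pt "0 0 0 0.02 0.1133 -0.0346" --pt "0 0 0 0.02 0.1133 -0.0346" --pt "0 0 0 0.02 0.1133 -0.0346" --pt "0 0 0 0.02 0.1133 -0.0346" --pt "0 0 0 0.02 0.1133 -0.0346" --pt "0 0 0 0.02 0.1133 -0.0346" --pt "0 0 0 0.02 0.1133 -0.0346" --pt "0 0 0 0.02 0.1133 -0.0346" --pt "0 0 0 0 0 0"

```text
clock: 12.4
eef_pos: [0.5341, -0.3461, 0.3097]
ee_rot: [0.848, 0.196, 0.479, -0.117]
wrist_force: [0.1, 0.3, -0.9]
gripper_width: 0.0649
grip_force: 0.0
```

```bash
python3 - <<'E'
from h import *
go(p4+[0,0,.06],N4)
E
```

```text
q [-1.1214  0.0788  1.8313  1.0527  1.4129 -0.2905] pos [ 0.5341 -0.3461  0.3097] F [ 0.104   0.3111 -0.8843] w 0.0649010224600107 0.0
T: [-0.1389 -0.0117  0.1591] n>=5.1
R: [-0.0034  0.0158 -0.0096] n>=0.2 T after R: [-0.1412 -0.0136  0.1568]
```

Call:
drive_effector --pt "-0.0232 -0.002 0.0265 -0.003 0.016 -0.01" --pt "-0.0232 -0.002 0.0265 0 0 0" --pt "-0.0232 -0.002 0.0265 0 0 0" --pt "-0.0232 -0.002 0.0265 0 0 0" --pt "-0.0232 -0.002 0.0265 0 0 0" --pt "-0.0232 -0.002 0.0265 0 0 0" --pt "0 0 0 0 0 0" --pt "0 0 0 0 0 0"

```text
clock: 13.07
eef_pos: [0.5917, -0.3043, 0.1127]
ee_rot: [0.843, 0.202, 0.486, -0.114]
wrist_force: [-0.3, -1.3, 0.3]
gripper_width: 0.0652
grip_force: 0.0
```

```bash
python3 - <<'E'
from h import *
go(p4,N4)
E
```

```text
q [-0.9959  0.4005  1.8775  1.2146  1.1617 -0.6073] pos [ 0.5917 -0.3043  0.1127] F [-0.257  -1.3289  0.3355] w 0.06515436545352107 0.0
T: [-0.0576 -0.0022  0.0276] n>=1.5
R: [-0.0027  0.002   0.0058] n>=0.1 T after R: [-0.0577 -0.0019  0.0275]
```

Call:
drive_effector --pt "-0.0144 -0.0005 0.007 0 0 0" --pt "-0.0144 -0.0005 0.007 0 0 0" --pt "-0.0144 -0.0005 0.007 0 0 0" --pt "-0.0144 -0.0005 0.007 0 0 0.005" --pt "0 0 0 0 0 0" --pt "0 0 0 0 0 0"

```text
clock: 13.57
eef_pos: [0.5875, -0.3079, 0.0523]
ee_rot: [0.843, 0.2, 0.487, -0.112]
wrist_force: [0.0, -0.1, 0.5]
gripper_width: 0.0649
grip_force: 0.0
```

```bash
python3 - <<'E'
from h import *
go(p4,N4)
f=grab("side",4);t=grab("top",4)
a=f["color"][340:470,350:480,::-1];b=t["color"][170:300,390:520,::-1]
cv2.imwrite("pics/m4.png",cv2.resize(np.hstack([a,b]),None,fx=3,fy=3,interpolation=2))
E
```

```text
q [-1.0061  0.5195  1.8641  1.2591  1.131  -0.7213] pos [ 0.5875 -0.3079  0.0523] F [ 0.0025 -0.1258  0.4701] w 0.0649047888632948 0.0
T: [-0.0026 -0.0033  0.0019] n>=0.1
R: [0.0026 0.0001 0.0055] n>=0.0 T after R: [-0.0027 -0.0033  0.0019]
```

View pics/m4.png

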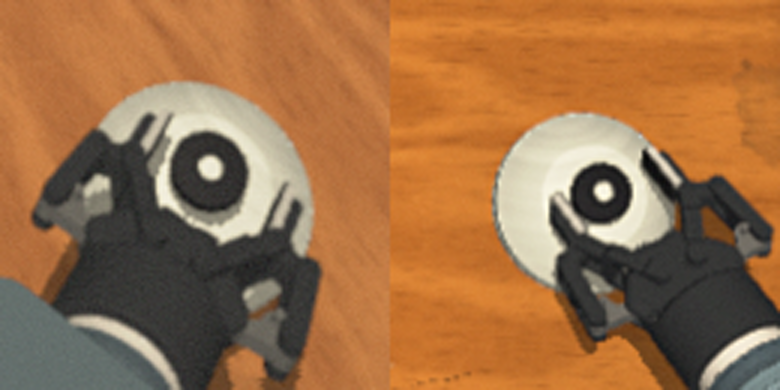

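Call:
drive_effector --pt "-0.001 -0.002 0.002 0 0 0" --pt "0 0 0 0 0 0" --pt "0 0 0 0 0 0" --pt "0 0 0 0 0 0" --pt "0 0 0 0 0 0" --jaw 0.02 --clamp_n 110

```text
clock: 14.08
eef_pos: [0.5875, -0.3043, 0.0495]
ee_rot: [0.842, 0.2, 0.488, -0.113]
wrist_force: [-3.3, 0.8, 5.8]
gripper_width: 0.0388
grip_force: 109.6
```

Call:
drive_effector --pt "0.0087 0 -0.005 0 0 0" --pt "0.0174 0 -0.01 0 0 0" --pt "0.0348 0 -0.02 0 0 0" --pt "0.0348 0 -0.02 0 0 0" --pt "0.0348 0 -0.02 0 0 0" --pt "0.0348 0 -0.02 0 0 0" --pt "0 0 0 0 0 0"

```text
clock: 14.67
eef_pos: [0.5896, -0.3059, 0.2492]
ee_rot: [0.841, 0.203, 0.49, -0.107]
wrist_force: [0.8, -0.6, 0.4]
gripper_width: 0.0393
grip_force: 110.6
```

```bash
python3 - <<'E'
from h import *
from plant import r
c=np.array([.5956,-.0367,.079])-.007*rk
a=p5(c);print("p5",a,M5)
go(a+[0,0,.13],M5)
q=r.state()['q'];A=R.from_quat(r.state()['ee_rot']);p0=r.state()['eef_pos']
rv=(A.inv()*R.from_matrix(M5)).as_rotvec()
for k in np.linspace(0,1,7):
    q,cc=ik(p0+[-.0,0,0],(A*R.from_rotvec(rv*k)).as_matrix(),q);print("%.0e"%cc,q)
for k in np.linspace(0,1,4):
    q,cc=ik(p0+k*(a+[0,0,.13]-p0),M5,q);print("%.0e"%cc,q)
E
```

```text
p5 [0.5912 0.0024 0.0579] [[-0.0882  0.9936  0.0705]
 [ 0.7763  0.113  -0.6202]
 [-0.6242  0.     -0.7813]]
q [-1.0014  0.1662  1.8648  1.1358  1.2537 -0.3799] pos [ 0.5896 -0.3059  0.2492] F [ 0.7709 -0.5776  0.4253] w 0.0392872952055832 110.57725310325623
T: [ 0.0205 -0.2763  0.1485] n>=7.5
R: [ 0.273  -1.4721 -1.3371] n>=16.1 T after R: [ 0.2774  0.0364 -0.1433]
5e-32 [-1.0014  0.1662  1.8648  1.1358  1.2537 -0.3799]
2e-23 [-0.9351  0.1373  1.7956  0.8616  1.2049 -0.3929]
6e-22 [-0.848   0.1182  1.7414  0.5793  1.1529 -0.3951]
4e-20 [-0.747   0.1094  1.7073  0.2842  1.0996 -0.3831]
7e-18 [-0.6402  0.1112  1.6963 -0.0263  1.0489 -0.3538]
7e-28 [-0.5366  0.1231  1.7094 -0.3524  1.0063 -0.306 ]
1e-16 [-0.4456  0.1442  1.7455 -0.6924  0.9774 -0.2407]
1e-16 [-0.4456  0.1442  1.7455 -0.6924  0.9774 -0.2407]
6e-26 [-0.2768  0.1287  1.8024 -0.7282  1.0501 -0.0668]
2e-26 [-0.0972  0.1569  1.8113 -0.739   1.1345  0.1008]
1e-23 [ 0.082   0.2264  1.7719 -0.7259  1.2222  0.2545]
```

Call:
drive_effector --pt "0 0 0 0.016 -0.0866 -0.0787" --pt "0 0 0 0.016 -0.0866 -0.0787" --pt "0 0 0 0.016 -0.0866 -0.0787" --pt "0 0 0 0.016 -0.0866 -0.0787" --pt "0 0 0 0.016 -0.0866 -0.0787" --pt "0 0 0 0.016 -0.0866 -0.0787" --pt "0 0 0 0.016 -0.0866 -0.0787" --pt "0 0 0 0.016 -0.0866 -0.0787" --pt "0 0 0 0.016 -0.0866 -0.0787"

```text
clock: 15.42
eef_pos: [0.5871, -0.3033, 0.2391]
ee_rot: [0.832, 0.534, 0.129, 0.084]
wrist_force: [0.2, 0.4, -1.8]
gripper_width: 0.0384
grip_force: 110.4
```

Call:
drive_effector --pt "0 0 0 0.016 -0.0866 -0.0787" --pt "0 0 0 0.016 -0.0866 -0.0787" --pt "0 0 0 0.016 -0.0866 -0.0787" --pt "0 0 0 0.016 -0.0866 -0.0787" --pt "0 0 0 0.016 -0.0866 -0.0787" --pt "0 0 0 0.016 -0.0866 -0.0787" --pt "0 0 0 0.016 -0.0866 -0.0787" --pt "0 0 0 0.016 -0.0866 -0.0787" --pt "0 0 0 0 0 0"

```text
clock: 16.17
eef_pos: [0.5865, -0.3003, 0.2354]
ee_rot: [0.627, 0.709, -0.219, 0.238]
wrist_force: [-0.5, 0.3, -2.7]
gripper_width: 0.0384
grip_force: 110.8
```

```bash
python3 - <<'E'
from h import *
c=np.array([.5956,-.0367,.079])-.007*rk
go(p5(c)+[0,0,.13],M5)
f=grab("side",5);im=f["color"];print(im[395:430:12,390:450:12].tolist())
E
```

```text
q [-0.4418  0.1529  1.7579 -0.6867  0.974  -0.2409] pos [ 0.5865 -0.3003  0.2354] F [-0.5338  0.275  -2.7337] w 0.0384486751884583 110.79994797706604
T: [ 0.2659  0.0407 -0.1467] n>=7.3
R: [-0.0072 -0.0149  0.0112] n>=0.2 T after R: [ 0.2642  0.0388 -0.1504]
[[[118, 72, 42], [130, 87, 54], [128, 85, 49], [117, 73, 42], [117, 110, 96]], [[117, 74, 43], [130, 83, 50], [128, 83, 48], [114, 73, 42], [118, 77, 46]], [[118, 76, 46], [191, 116, 62], [129, 83, 48], [203, 127, 69], [116, 75, 44]]]
```

Call:
drive_effector --pt "0.0332 0.005 -0.0184 -0.007 -0.015 0.011" --pt "0.0332 0.005 -0.0184 0 0 0" --pt "0.0332 0.005 -0.0184 0 0 0" --pt "0.0332 0.005 -0.0184 0 0 0" --pt "0.0332 0.005 -0.0184 0 0 0" --pt "0.0332 0.005 -0.0184 0 0 0" --pt "0.0332 0.005 -0.0184 0 0 0" --pt "0.0332 0.005 -0.0184 0 0 0" --pt "0 0 0 0 0 0" --pt "0 0 0 0 0 0" --pt "0 0 0 0 0 0"

```text
clock: 17.13
eef_pos: [0.5945, -0.0019, 0.1883]
ee_rot: [0.631, 0.702, -0.219, 0.248]
wrist_force: [-0.4, -0.5, -1.9]
gripper_width: 0.0384
grip_force: 110.9
```

```bash
python3 - <<'E'
from h import *
c=np.array([.5956,-.0367,.079])-.007*rk
go(p5(c),M5)
f=grab("side",6);t=grab("top",6)
a=f["color"][170:310,270:400,::-1];b=t["color"][130:270,260:390,::-1]
cv2.imwrite("pics/m6.png",cv2.resize(np.hstack([a,b]),None,fx=3,fy=3,interpolation=2))
E
```

```text
q [ 0.0745  0.2302  1.767  -0.7282  1.2174  0.2562] pos [ 0.5945 -0.0019  0.1883] F [-0.4202 -0.4501 -1.8797] w 0.03838316190506177 110.94907522201538
T: [ 0.085  -0.0036  0.0988] n>=3.1
R: [ 0.0013  0.0009 -0.0074] n>=0.1 T after R: [ 0.085  -0.0029  0.0989]
```

View pics/m6.png

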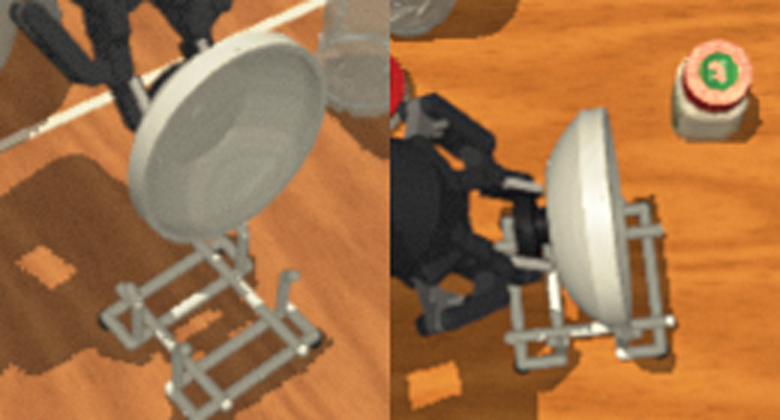

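```bash
python3 - <<'E'
from h import *
t=load("top6");s=load("side6")
off=np.array([.5945,-.0019,.1883])-p5([0,0,0]);print("believed origin",off)
e=onz(t,[(328.7,166),(338.3,238.3)],.209);print(e,e.mean(0),e[0]-e[1])
n=G@[0,0,1]
def circ(c,n,r,k=80):
    a=np.cross(n,[1,0,0.01]);a/=np.linalg.norm(a);b=np.cross(n,a)
    th=np.linspace(0,2*np.pi,k);return c+r*(np.cos(th)[:,None]*a+np.sin(th)[:,None]*b)
o=[]
for f,x,y in((s,270,170),(t,260,130)):
    im=cv2.resize(f["color"][y:y+140,x:x+130,::-1],None,fx=3,fy=3,interpolation=2)
    for d,c in((0,(0,0,255)),(.014,(255,0,0))):
        for u,v in proj(f,circ(off+n*d,n,.064)): cv2.circle(im,(int((u-x+.5)*3),int((v-y+.5)*3)),1,c,-1)
    o.append(im)
cv2.imwrite("pics/m7.png",np.hstack(o))
E
```

```text
believed origin [ 0.5997 -0.048   0.2094]
[[ 0.6654 -0.0349  0.209 ]
 [ 0.5362 -0.0521  0.209 ]] [ 0.6008 -0.0435  0.209 ] [0.1292 0.0173 0.    ]
```

View pics/m7.png

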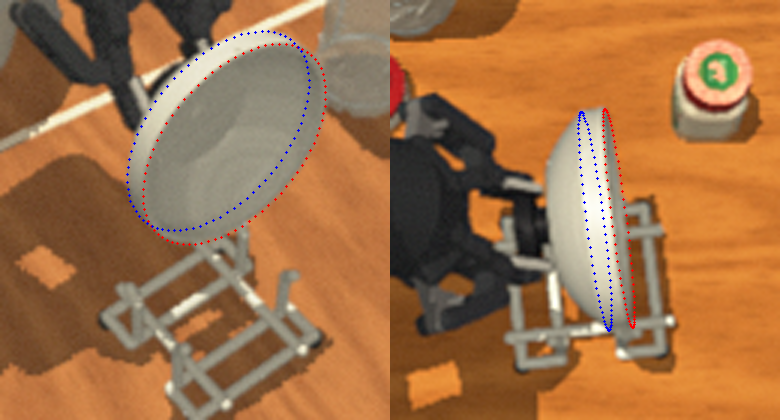

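Call:
drive_effector --pt "0.0191 -0.0008 0.0216 0 0 0" --pt "0.0191 -0.0008 0.0216 0 0 0" --pt "0.0191 -0.0008 0.0216 0 0 0" --pt "0.0191 -0.0008 0.0216 0 0 0" --pt "0 0 0 0 0 0" --pt "0 0 0 0 0 0"

```text
clock: 17.73
eef_pos: [0.5899, 0.0025, 0.0717]
ee_rot: [0.63, 0.702, -0.221, 0.247]
wrist_force: [0.3, 0.4, -0.5]
gripper_width: 0.0385
grip_force: 111.0
```

```bash
python3 - <<'E'
from h import *
c=np.array([.5956,-.0367,.079])-.006*rk
go(p5(c),M5)
E
```

```text
q [ 0.0831  0.4026  1.8012 -0.7908  1.0764  0.4157] pos [0.5899 0.0025 0.0717] F [ 0.2906  0.3747 -0.483 ] w 0.038484042139977935 111.0162341594696
T: [0.0092 0.0012 0.0102] n>=0.3
R: [-0.0024  0.0023 -0.0051] n>=0.0 T after R: [0.0092 0.0012 0.0102]
```

Call:
drive_effector --pt "0.0023 0.0006 0.0026 0 0 0" --pt "0.0023 0.0006 0.0026 0 0 0" --pt "0.0023 0 0.0026 0 0 0" --pt "0 0 0 0 0 0" --pt "0 0 0 0 0 0"

```text
clock: 18.15
eef_pos: [0.5924, 0.0045, 0.0627]
ee_rot: [0.63, 0.702, -0.22, 0.249]
wrist_force: [0.4, 0.7, -2.4]
gripper_width: 0.0385
grip_force: 111.0
```

Call:
drive_effector --pt "0.0012 0 0.0015 0 0 0" --pt "0.0006 0 0.0008 0 0 0" --pt "0 0 0 0 0 0" --pt "0 0 0 0 0 0"

```text
clock: 18.48
eef_pos: [0.592, 0.0041, 0.0593]
ee_rot: [0.63, 0.702, -0.22, 0.249]
wrist_force: [0.1, -2.3, -0.9]
gripper_width: 0.0388
grip_force: 111.0
```

Call:
drive_effector --pt "0.0007 0 0.0008 0 0 0" --pt "0.0006 0 0.0008 0 0 0" --pt "0 0 0 0 0 0" --pt "0 0 0 0 0 0"

```text
clock: 18.82
eef_pos: [0.592, 0.004, 0.0573]
ee_rot: [0.63, 0.702, -0.22, 0.249]
wrist_force: [-1.9, -4.1, 2.0]
gripper_width: 0.0385
grip_force: 111.0
```

Call:
drive_effector --pt "0.0006 0 0.0008 0 0 0" --pt "0.0006 0 0.0008 0 0 0" --pt "0 0 0 0 0 0" --pt "0 0 0 0 0 0"

```text
clock: 19.15
eef_pos: [0.5921, 0.0038, 0.0556]
ee_rot: [0.63, 0.702, -0.221, 0.249]
wrist_force: [-3.1, -4.3, 4.0]
gripper_width: 0.0384
grip_force: 111.1
```

Call:
drive_effector --pt "0 0 0 0 0 0" --pt "0 0 0 0 0 0" --pt "0 0 0 0 0 0" --pt "0 0 0 0 0 0" --jaw 0.068

```text
clock: 19.48
eef_pos: [0.5924, 0.0049, 0.055]
ee_rot: [0.63, 0.702, -0.219, 0.249]
wrist_force: [-0.3, -0.1, -0.3]
gripper_width: 0.0678
grip_force: 0.0
```

Call:
drive_effector --pt "0 0 -0.01 0 0 0" --pt "0 0 -0.03 0 0 0" --pt "0 0 -0.04 0 0 0" --pt "0 0 -0.04 0 0 0" --pt "0 0 -0.04 0 0 0" --pt "0 0 -0.04 0 0 0" --pt "0 0 -0.02 0 0 0" --pt "0 0 0 0 0 0"

```text
clock: 20.15
eef_pos: [0.5784, 0.1449, 0.2327]
ee_rot: [0.63, 0.703, -0.215, 0.251]
wrist_force: [0.3, 0.3, 0.4]
gripper_width: 0.0679
grip_force: 0.0
```

```bash
python3 - <<'E'
from h import *
s=grab("side",8);t=grab("top",8)
for n,f,x,y,w,h in(("s",s,290,200,110,100),("t",t,285,160,80,100)):
    q=cv2.cvtColor(f["color"],cv2.COLOR_RGB2HSV)[y:y+h,x:x+w]
    m=cv2.morphologyEx(((q[...,1]<75)&(q[...,2]>70)).astype(np.uint8),cv2.MORPH_OPEN,np.ones((5,5)))
    c=max(cv2.findContours(m,0,1)[0],key=cv2.contourArea);print(n,cv2.boundingRect(c),cv2.minAreaRect(c),cv2.contourArea(c),(x,y))
    k=cv2.findContours((q[...,2]<50).astype(np.uint8),0,1)[0];print([ (cv2.boundingRect(a),cv2.contourArea(a)) for a in k if cv2.contourArea(a)>30])
    b=f["color"][y:y+h:5,x:x+w:4].astype(int)
    print("\n".join("".join("#" if v.max()<60 else ("w" if v.min()>165 else ("g" if v.max()-v.min()<35 else ".")) for v in row) for row in b))
E
```

```text
s (20, 28, 59, 71) ((50.35089111328125, 60.48736572265625), (54.89219665527344, 69.07781982421875), 54.24611282348633) 2642.0 (290, 200)
[]
.....w................gggggg
..w................g...ggggg
............................
............................
............................
............................
.............wwww...........
...........wwgggggg.........
........#wwwgggggggg........
.......#wwgggggggggg........
.......wwggggggggggg........
.......wgggggggggggg........
......ggggggggggggg.........
.....wggggggggggggg.........
.....wggggggggggggg.........
....w.gggggggggggwwgw.......
.....wggggggggggw.gw.w......
......g.ggwgggw....gw#......
..........gwwg....w.........
..........ggw...wg..........
t (21, 27, 38, 64) ((38.5230827331543, 58.68461608886719), (64.24999237060547, 34.10955047607422), 82.87498474121094) 1514.0 (285, 160)
[((13, 52, 9, 20), 109.0)]
....................
....................
....................
....................
....................
....................
........wwg.........
.......gwwg.........
......ggwwgggwww....
...wg.gwwwggw..ww...
....wwgwwwggg..w....
....#.gwwwggw..w....
....##gwwwggw.......
....##gwwwggg...g...
....##ggwwwgg...w...
....w..ggwwgg...w...
....w.wwgwwggww.w...
........gggggg.gw...
.....wwww.gg........
....................
```

```bash
python3 - <<'E'
from h import *
t=load("top8");s=load("side8")
for y in(206,210,214,218,222): print(y,t["color"][y,292:342,1].tolist())
rc=np.array([.5956,-.0367,0])
for lam in(.1,.2,.3):
    up=np.cos(lam)*np.array([0,0,1])+np.sin(lam)*rk;n=np.cos(lam)*rk-np.sin(lam)*np.array([0,0,1])
    C=rc-.007*rk+[0,0,.079]
    print(lam,proj(t,[C+.064*up,C+.014*n+.064*up,C+.059*n+.021*up,C+.064*rx,C-.064*rx]).round(1).tolist(),proj(s,[C+.064*up,C+.064*rx]).round(1).tolist())
x,y=290,200
for r_ in(226,230,234,238): print(r_,s["color"][r_,335:372,1].tolist())
E
```

```text
206 [137, 140, 141, 137, 111, 188, 252, 250, 191, 101, 84, 101, 103, 99, 121, 151, 166, 178, 184, 191, 191, 193, 202, 227, 238, 239, 239, 238, 237, 241, 222, 159, 136, 140, 141, 142, 143, 141, 135, 169, 227, 231, 196, 183, 190, 197, 213, 224, 237, 246]
210 [122, 120, 125, 158, 183, 193, 221, 236, 239, 235, 234, 244, 254, 255, 225, 167, 173, 180, 184, 190, 197, 199, 200, 223, 239, 245, 244, 242, 243, 243, 236, 183, 131, 137, 144, 147, 144, 145, 142, 140, 160, 180, 145, 91, 77, 72, 72, 69, 71, 68]
214 [136, 130, 130, 131, 127, 85, 30, 23, 29, 29, 26, 16, 16, 62, 131, 168, 180, 186, 186, 192, 196, 200, 202, 205, 239, 250, 249, 249, 249, 239, 244, 234, 153, 137, 148, 148, 150, 150, 150, 141, 149, 215, 220, 137, 105, 130, 132, 128, 132, 130]
218 [120, 118, 117, 118, 116, 79, 38, 35, 35, 35, 33, 28, 21, 29, 59, 137, 177, 182, 185, 191, 194, 199, 201, 204, 232, 246, 248, 248, 249, 250, 252, 244, 185, 137, 148, 157, 156, 157, 155, 152, 175, 245, 252, 177, 103, 117, 122, 118, 119, 119]
222 [136, 139, 139, 144, 147, 115, 52, 40, 44, 54, 48, 34, 31, 32, 44, 134, 176, 178, 183, 189, 191, 195, 20
[... 551 characters left out ...]
 123, 124, 117, 119, 116, 119, 124, 123, 125, 126, 130, 129, 127, 128, 129, 129, 133, 130, 129, 129, 126, 126, 128, 126, 129, 129]
230 [118, 118, 122, 132, 158, 192, 210, 222, 220, 219, 217, 217, 215, 215, 211, 210, 205, 205, 201, 196, 189, 188, 178, 167, 142, 127, 120, 124, 126, 128, 128, 125, 128, 125, 130, 124, 125]
234 [226, 224, 223, 221, 222, 222, 220, 220, 200, 169, 151, 132, 124, 124, 123, 122, 122, 123, 118, 119, 118, 120, 122, 123, 120, 120, 124, 129, 128, 122, 119, 116, 118, 122, 125, 130, 128]
238 [224, 209, 176, 155, 133, 127, 127, 129, 128, 125, 124, 125, 127, 127, 128, 130, 128, 125, 128, 126, 128, 128, 127, 130, 127, 129, 125, 119, 112, 112, 123, 129, 122, 119, 118, 118, 122]
```

```bash
cat >> h.py <<'E'
lam=.19
us=np.cos(lam)*np.array([0,0,1])+np.sin(lam)*rk;ns=np.cos(lam)*rk-np.sin(lam)*np.array([0,0,1])
Cs=np.array([.5956,-.0367,.079])-.005*rk;Ms=RT(ns,-us);gs=Cs+.0625*us+.012*ns
E
python3 - <<'E'
from h import *
from plant import r
st=r.state();p1=np.array([.55,-.17,.36]);go(p1,Ms,0)
q=st['q'];A=R.from_quat(st['ee_rot']);p0=st['eef_pos']
for k in np.linspace(0,1,4): q,c=ik(p0+k*(p1-p0),A.as_matrix(),q);print("%.0e"%c,q)
rv=(A.inv()*R.from_matrix(Ms)).as_rotvec()
for k in np.linspace(0,1,8): q,c=ik(p1,(A*R.from_rotvec(rv*k)).as_matrix(),q);print("%.0e"%c,q)
for k in np.linspace(0,1,4): q,c=ik(p1+k*(gs-.08*ns-p1),Ms,q);print("%.0e"%c,q)
print(gs,gs-.08*ns)
E
```

```text
q [ 0.3146  0.2635  1.6495 -0.669   1.4233  0.3743] pos [0.5763 0.1419 0.2272] F [ 0.4957 -0.7554 -1.5875] w 0.06797765070931142 0.0
T: [-0.3229 -0.06    0.0882] n>=8.2
R: [1.5629 1.5519 0.9389] n>=19.2 T after R: [-0.0614 -0.0724 -0.3265]
9e-33 [ 0.3146  0.2635  1.6495 -0.669   1.4233  0.3743]
4e-24 [ 0.1483  0.1038  1.7478 -0.6917  1.3713  0.2102]
3e-23 [-0.0385 -0.0187  1.7918 -0.6926  1.3155  0.0156]
3e-27 [-0.2363 -0.0897  1.7796 -0.6644  1.2573 -0.1971]
3e-27 [-0.2363 -0.0897  1.7796 -0.6644  1.2573 -0.1971]
3e-23 [-0.2929  0.0437  1.5994 -0.4769  1.5271 -0.1689]
1e-22 [-0.3685  0.1708  1.4451 -0.2979  1.7752 -0.0996]
8e-23 [-0.4533  0.2838  1.3302 -0.1062  1.9932  0.0162]
6e-26 [-0.5407  0.3738  1.2672  0.118   2.1669  0.1869]
1e-27 [-0.6267  0.4343  1.2645  0.3843  2.2808  0.4124]
7e-27 [-0.7087  0.462   1.3225  0.6787  2.3253  0.6702]
4e-25 [-0.7845  0.4579  1.4335  0.9683  2.3039  0.9211]
4e-25 [-0.7845  0.4579  1.4335  0.9683  2.3039  0.9211]
4e-17 [-0.7422  0.5359  1.461   0.9321  2.2105  0.8398]
1e-28 [-0.6997  0.6308  1.4649  0.9137  2.1206  0.7721]
2e-26 [-0.6572  0.7403  1.4454  0.9092  2.0372  0.7159]
[ 0.5935 -0.0182  0.1381] [ 0.6024 -0.0963  0.1532]
```

Call:
drive_effector --pt "-0.036 -0.0067 0.0098 0 0 0" --pt "-0.036 -0.0067 0.0098 0 0 0" --pt "-0.036 -0.0067 0.0098 0 0 0" --pt "-0.036 -0.0067 0.0098 0 0 0" --pt "-0.036 -0.0067 0.0098 0 0 0" --pt "-0.036 -0.0067 0.0098 0 0 0" --pt "-0.036 -0.0067 0.0098 0 0 0" --pt "-0.036 -0.0067 0.0098 0 0 0" --pt "-0.036 -0.0067 0.0098 0 0 0" --jaw 0.045

```text
clock: 21.0
eef_pos: [0.5479, -0.1738, 0.3585]
ee_rot: [0.63, 0.702, -0.221, 0.247]
wrist_force: [0.8, 0.5, 0.7]
gripper_width: 0.0453
grip_force: 0.0
```

Call:
drive_effector --pt "0 0 0 0.0781 0.0776 0.047" --pt "0 0 0 0.0781 0.0776 0.047" --pt "0 0 0 0.0781 0.0776 0.047" --pt "0 0 0 0.0781 0.0776 0.047" --pt "0 0 0 0.0781 0.0776 0.047" --pt "0 0 0 0.0781 0.0776 0.047" --pt "0 0 0 0.0781 0.0776 0.047" --pt "0 0 0 0.0781 0.0776 0.047" --pt "0 0 0 0.0781 0.0776 0.047" --pt "0 0 0 0.0781 0.0776 0.047"

```text
clock: 21.83
eef_pos: [0.549, -0.1723, 0.3585]
ee_rot: [0.848, 0.448, -0.155, -0.238]
wrist_force: [0.5, 0.1, 0.2]
gripper_width: 0.0451
grip_force: 0.0
```

Call:
drive_effector --pt "0 0 0 0.0781 0.0776 0.047" --pt "0 0 0 0.0781 0.0776 0.047" --pt "0 0 0 0.0781 0.0776 0.047" --pt "0 0 0 0.0781 0.0776 0.047" --pt "0 0 0 0.0781 0.0776 0.047" --pt "0 0 0 0.0781 0.0776 0.047" --pt "0 0 0 0.0781 0.0776 0.047" --pt "0 0 0 0.0781 0.0776 0.047" --pt "0 0 0 0.0781 0.0776 0.047" --pt "0 0 0 0.0781 0.0776 0.047" --pt "0 0 0 0 0 0"

```text
clock: 22.75
eef_pos: [0.5472, -0.1727, 0.3556]
ee_rot: [0.767, 0.037, -0.037, -0.639]
wrist_force: [-0.7, 0.6, -0.8]
gripper_width: 0.0447
grip_force: 0.0
```

```bash
python3 - <<'E'
from h import *
go(gs-.09*ns,Ms,0)
E
```

```text
q [-0.7922  0.4609  1.4419  0.9681  2.3033  0.9234] pos [ 0.5472 -0.1727  0.3556] F [-0.6894  0.568  -0.7728] w 0.044742100512806186 0.0
T: [0.0648 0.1857 0.0955] n>=5.2
R: [-0.0084 -0.0067 -0.0109] n>=0.1 T after R: [0.0634 0.1856 0.0966]
```

Call:
drive_effector --pt "0.0107 0.031 0.016 -0.008 -0.007 -0.011" --pt "0.0107 0.031 0.016 0 0 0" --pt "0.0107 0.031 0.016 0 0 0" --pt "0.0107 0.031 0.016 0 0 0" --pt "0.0107 0.031 0.016 0 0 0" --pt "0.0107 0.031 0.016 0 0 0" --pt "0 0 0 0 0 0" --pt "0 0 0 0 0 0"

```text
clock: 23.42
eef_pos: [0.6068, -0.1057, 0.1579]
ee_rot: [0.771, 0.049, -0.037, -0.633]
wrist_force: [1.4, -0.5, 0.9]
gripper_width: 0.045
grip_force: 0.0
```

```bash
python3 - <<'E'
from h import *
go(gs,Ms,0)
E
```

```text
q [-0.6613  0.7485  1.4172  0.902   2.0529  0.7185] pos [ 0.6068 -0.1057  0.1579] F [ 1.3565 -0.4728  0.9495] w 0.04497539313201829 0.0
T: [-0.0026  0.0021  0.0906] n>=2.2
R: [0.0065 0.0084 0.0073] n>=0.1 T after R: [-0.0034  0.0027  0.0905]
```

Call:
drive_effector --pt "-0.001 0.001 0.023 0.006 0.008 0.007" --pt "-0.001 0.001 0.023 0 0 0" --pt "0 0 0.023 0 0 0" --pt "0 0 0.0205 0 0 0" --pt "0 0 0 0 0 0" --pt "0 0 0 0 0 0" --jaw 0.032

```text
clock: 23.92
eef_pos: [0.5965, -0.0207, 0.1427]
ee_rot: [0.771, 0.045, -0.033, -0.634]
wrist_force: [0.8, 0.2, 0.9]
gripper_width: 0.032
grip_force: 0.0
```

```bash
python3 - <<'E'
from h import *
go(gs,Ms,0)
t=grab("top",9)
# rim position unchanged? finger rows
for y in(206,214,222): print(y,t["color"][y,292:342,1].tolist())
E
```

```text
q [-0.5728  0.6867  1.5564  0.9552  1.9429  0.7024] pos [ 0.5965 -0.0207  0.1427] F [0.7655 0.2257 0.9176] w 0.032035323283576285 0.0
T: [-0.0027  0.0039  0.0036] n>=0.1
R: [ 0.0058 -0.0024  0.0063] n>=0.1 T after R: [-0.0027  0.004   0.0036]
206 [135, 137, 140, 133, 110, 185, 251, 248, 189, 100, 84, 97, 101, 100, 121, 147, 166, 175, 183, 184, 190, 190, 199, 226, 245, 251, 255, 229, 95, 38, 45, 54, 69, 82, 78, 75, 69, 80, 82, 76, 74, 114, 112, 71, 60, 54, 43, 35, 42, 52]
214 [132, 131, 130, 131, 125, 84, 26, 18, 29, 29, 26, 15, 13, 63, 126, 164, 174, 182, 186, 190, 190, 197, 197, 204, 237, 250, 248, 240, 233, 236, 241, 227, 204, 182, 165, 140, 109, 93, 82, 71, 57, 53, 44, 41, 31, 24, 25, 27, 38, 38]
222 [134, 133, 138, 141, 145, 113, 52, 38, 47, 52, 51, 31, 31, 36, 49, 131, 172, 176, 180, 184, 187, 194, 197, 199, 201, 228, 240, 239, 240, 242, 242, 244, 224, 152, 134, 146, 151, 151, 153, 150, 148, 144, 150, 139, 104, 78, 75, 73, 75, 78]
```

Call:
drive_effector --pt "-0.002 0.004 0.0035 0 0 0" --pt "0 0 0 0 0 0" --pt "0 0 0 0 0 0" --jaw 0.032

```text
clock: 24.22
eef_pos: [0.5939, -0.0185, 0.1359]
ee_rot: [0.771, 0.044, -0.034, -0.635]
wrist_force: [-0.1, -0.1, 0.4]
gripper_width: 0.0319
grip_force: 0.0
```

Call:
drive_effector --pt "0 0 0 0 0 0" --pt "0 0 0 0 0 0" --pt "0 0 0 0 0 0" --pt "0 0 0 0 0 0" --jaw 0 --clamp_n 80

```text
clock: 24.55
eef_pos: [0.5934, -0.0181, 0.1373]
ee_rot: [0.77, 0.045, -0.035, -0.635]
wrist_force: [-3.1, -1.4, 6.7]
gripper_width: 0.0016
grip_force: 73.2
```

Call:
drive_effector --pt "0 -0.01 0 0 0 0" --pt "0 -0.03 0 0 0 0" --pt "0 -0.04 0 0 0 0" --pt "0 -0.04 0 0 0 0" --pt "0 -0.04 0 0 0 0" --pt "0 -0.04 0 0 0 0" --pt "0 0 0 0 0 0"

```text
clock: 25.13
eef_pos: [0.5903, 0.0211, 0.3408]
ee_rot: [0.773, 0.049, -0.029, -0.632]
wrist_force: [1.3, -1.0, -0.3]
gripper_width: 0.0016
grip_force: 71.6
```

```bash
python3 - <<'E'
from h import *
go([.549-.113*.0625,.298+.994*.0625,.34],RT([0,0,-1],-rk),0)
E
```

```text
q [-0.5237  0.3556  1.6018  1.0996  2.051   0.9838] pos [0.5903 0.0211 0.3408] F [ 1.3241 -1.0144 -0.2824] w 0.0016411032381839549 71.64758162456565
T: [-0.01   -0.0675  0.3356] n>=8.2
R: [-1.3706 -0.0146  0.0112] n>=11.0 T after R: [-0.0098 -0.3423  0.0008]
```

Call:
drive_effector --pt "0 0 0 -0.114 -0.001 0.001" --pt "0 0 0 -0.114 -0.001 0.001" --pt "0 0 0 -0.114 -0.001 0.001" --pt "0 0 0 -0.114 -0.001 0.001" --pt "0 0 0 -0.114 -0.001 0.001" --pt "0 0 0 -0.114 -0.001 0.001" --pt "0 0 0 -0.114 -0.001 0.001" --pt "0 0 0 -0.114 -0.001 0.001" --pt "0 0 0 -0.114 -0.001 0.001" --pt "0 0 0 -0.114 -0.001 0.001" --pt "0 0 0 -0.114 -0.001 0.001" --pt "0 0 0 -0.114 -0.001 0.001"

```text
clock: 26.13
eef_pos: [0.5889, 0.0207, 0.3329]
ee_rot: [0.998, 0.055, -0.005, -0.002]
wrist_force: [0.2, -0.2, -2.7]
gripper_width: 0.0013
grip_force: 72.1
```

Call:
drive_effector --pt "-0.001 -0.034 0 0 0 0" --pt "-0.001 -0.034 0 0 0 0" --pt "-0.001 -0.034 0 0 0 0" --pt "-0.001 -0.034 0 0 0 0" --pt "-0.001 -0.034 0 0 0 0" --pt "-0.001 -0.034 0 0 0 0" --pt "-0.001 -0.034 0 0 0 0" --pt "-0.001 -0.034 0 0 0 0" --pt "-0.001 -0.034 0 0 0 0" --pt "0 -0.034 0 0 0 0" --pt "0 0 0 0 0 0" --pt "0 0 0 0 0 0"

```text
clock: 27.13
eef_pos: [0.5418, 0.3592, 0.3347]
ee_rot: [0.998, 0.056, -0.007, -0.004]
wrist_force: [-0.4, -0.5, -2.5]
gripper_width: 0.0019
grip_force: 72.3
```

```bash
python3 - <<'E'
from h import *
go([.549-.113*.0625,.298+.994*.0625,.175],RT([0,0,-1],-rk),0)
t=grab("top",10);s=grab("side",10)
# lid outline in top around expected rim
z=.345
f=t;p=proj(f,[[.55,.298,z]])[0];print("exp",p,proj(s,[[.55,.298,z]])[0])
g=cv2.cvtColor(t["color"],cv2.COLOR_RGB2GRAY)
y0,x0=int(p[1])-60,int(p[0])-60
print("row",[int(v) for v in g[int(p[1]),x0:x0+125]]);print("col",[int(v) for v in g[y0:y0+125,int(p[0])]])
E
```

```text
q [0.4061 0.1868 1.4386 0.0131 1.5266 1.8638] pos [0.5418 0.3592 0.3347] F [-0.3726 -0.5005 -2.4648] w 0.0019459397945867226 72.28717489764676
T: [0.0024 0.0006 0.1597] n>=3.8
R: [-0.0095  0.0138 -0.0007] n>=0.1 T after R: [ 0.0002 -0.0009  0.1597]
exp [112.9258 212.0935] [220.9504  48.2379]
row [54, 52, 55, 52, 53, 52, 56, 54, 51, 54, 55, 55, 53, 56, 52, 54, 56, 49, 38, 28, 35, 34, 34, 36, 34, 37, 33, 28, 28, 25, 31, 26, 27, 21, 18, 25, 15, 20, 29, 78, 125, 130, 135, 129, 124, 123, 136, 142, 142, 140, 140, 140, 140, 140, 140, 139, 141, 141, 140, 141, 138, 138, 142, 136, 140, 138, 136, 126, 131, 137, 139, 137, 140, 142, 142, 143, 141, 140, 137, 139, 142, 140, 137, 139, 136, 144, 144, 140, 136, 136, 138, 139, 135, 133, 128, 130, 131, 129, 127, 121, 169, 242, 252, 151, 117, 141, 141, 141, 141, 138, 136, 136, 137, 138, 137, 137, 136, 136, 135, 131, 132, 129, 129, 130, 131]
col [132, 140, 144, 143, 145, 146, 149, 147, 146, 144, 135, 140, 146, 145, 136, 125, 126, 126, 137, 199, 252, 242, 167, 98, 107, 154, 194, 197, 201, 201, 203, 205, 206, 209, 208, 212, 213, 212, 216, 218, 219, 222, 175, 135, 130, 138, 142, 139, 138, 139, 139, 138, 139, 140, 140, 143, 139, 138, 138, 137, 138, 141, 141, 140, 143, 141, 141, 139, 140, 141, 142, 143, 143, 141, 142, 141, 141, 140, 141, 141, 140, 140, 139, 140, 135, 124, 122, 125, 128, 126, 125, 124, 126, 173, 198, 194, 187, 185, 218, 246, 253, 220, 140, 164, 140, 121, 109, 96, 91, 124, 229, 254, 254, 254, 253, 170, 126, 129, 199, 254, 254, 232, 162, 142, 142]
```

```bash
python3 - <<'E'
from h import *
t=load("top10")
print(onz(t,[(155.3,212),(112,171),(112,253.8)],.347))
E
```

```text
[[0.5505 0.2323 0.347 ]
 [0.6138 0.3035 0.347 ]
 [0.4861 0.2946 0.347 ]]
```

Call:
drive_effector --pt "0.001 -0.0005 0.0275 -0.009 0.013 0" --pt "0 0 0.0275 0 0 0" --pt "0 0 0.0275 0 0 0" --pt "0 0 0.0275 0 0 0" --pt "0 0 0.0275 0 0 0" --pt "0 0 0.0265 0 0 0" --pt "0 0 0 0 0 0" --pt "0 0 0 0 0 0" --pt "0 0 0 0 0 0"

```text
clock: 27.98
eef_pos: [0.5448, 0.3581, 0.1735]
ee_rot: [0.999, 0.054, 0.002, -0.001]
wrist_force: [0.5, -0.2, -0.7]
gripper_width: 0.0019
grip_force: 72.3
```

```bash
python3 - <<'E'
from h import *
go([.549-.113*.0625,.298+.994*.0625,.156],RT([0,0,-1],-rk),0)
E
```

```text
q [0.4078 0.3011 1.5993 0.0003 1.2377 1.8703] pos [0.5448 0.3581 0.1735] F [ 0.5427 -0.1529 -0.7425] w 0.0019025146272755793 72.30356622705585
T: [-0.0027 -0.0023  0.0175] n>=0.4
R: [-0.0013 -0.0033 -0.005 ] n>=0.0 T after R: [-0.0026 -0.0023  0.0175]
```

Call:
drive_effector --pt "-0.0025 -0.0023 0.004 0 0 0" --pt "0 0 0.004 0 0 0" --pt "0 0 0.003 0 0 0" --pt "0 0 0 0 0 0" --pt "0 0 0 0 0 0"

```text
clock: 28.4
eef_pos: [0.5407, 0.3605, 0.1604]
ee_rot: [0.999, 0.055, 0.0, -0.0]
wrist_force: [0.2, 0.1, -1.9]
gripper_width: 0.0017
grip_force: 72.3
```

Call:
drive_effector --pt "0 0 0.002 0 0 0" --pt "0 0 0.002 0 0 0" --pt "0 0 0 0 0 0" --pt "0 0 0 0 0 0"

```text
clock: 28.73
eef_pos: [0.5411, 0.3607, 0.1568]
ee_rot: [0.999, 0.055, 0.001, -0.0]
wrist_force: [0.2, 1.0, 0.2]
gripper_width: 0.0015
grip_force: 72.1
```

Call:
drive_effector --pt "0 0 0.0015 0 0 0" --pt "0 0 0.001 0 0 0" --pt "0 0 0 0 0 0" --pt "0 0 0 0 0 0"

```text
clock: 29.07
eef_pos: [0.5414, 0.3616, 0.1555]
ee_rot: [0.998, 0.055, 0.001, -0.001]
wrist_force: [-1.5, 4.3, 6.6]
gripper_width: 0.0016
grip_force: 73.3
```

Call:
drive_effector --pt "0 0 0 0 0 0" --pt "0 0 0 0 0 0" --pt "0 0 0 0 0 0" --pt "0 0 0 0 0 0" --jaw 0.03

```text
clock: 29.4
eef_pos: [0.5405, 0.3599, 0.1532]
ee_rot: [0.999, 0.055, -0.0, 0.0]
wrist_force: [-0.2, -0.4, 0.1]
gripper_width: 0.03
grip_force: 0.0
```

Call:
drive_effector --pt "0 0 -0.01 0 0 0" --pt "0 0 -0.03 0 0 0" --pt "0 0 -0.04 0 0 0" --pt "0 0 -0.04 0 0 0" --pt "0 0 -0.04 0 0 0" --pt "0 0 0 0 0 0" --pt "0 0 0 0 0 0" --pt "0 0 0 0 0 0"

```text
clock: 30.07
eef_pos: [0.5405, 0.3602, 0.3138]
ee_rot: [0.999, 0.055, 0.0, -0.0]
wrist_force: [-0.1, 0.6, -0.9]
gripper_width: 0.0298
grip_force: 0.0
```

```bash
python3 - <<'E'
from h import *
t=grab("top",11);s=grab("side",11)
p=proj(t,[[.549,.298,.167]])[0];print(p)
g=cv2.cvtColor(t["color"],cv2.COLOR_RGB2GRAY);x,y=p.round().astype(int)
print(x-65,g[y,x-65:x+65].tolist());print(y-65,g[y-65:y+65,x].tolist())
E0=[]
for c,rr,z in(([.549,.298],.064,.167),([.549,.298],.08,.145),([.549,.298],.098,.123)):
    P=np.array([[c[0],c[1]+rr,z],[c[0],c[1]-rr,z],[c[0]+rr,c[1],z],[c[0]-rr,c[1],z]]);print(rr,proj(t,P).round(1).tolist())
p=proj(s,[[.549,.298,.167]])[0];x,y=p.round().astype(int);g=cv2.cvtColor(s["color"],cv2.COLOR_RGB2GRAY)
print(x-60,y,g[y,x-60:x+60].tolist());print(y-45,x,g[y-45:y+55,x].tolist())
for c,rr,z in(([.549,.298],.064,.167),([.549,.298],.08,.145)):
    th=np.linspace(0,2*np.pi,200);Q=proj(s,np.c_[c[0]+rr*np.cos(th),c[1]+rr*np.sin(th),0*th+z]);print(Q.min(0),Q.max(0),"at mid row/col",Q[np.abs(Q[:,1]-y)<1.2][:,0],Q[np.abs(Q[:,0]-x)<1.2][:,1])
E
```

```text
[143.182  232.4582]
78 [129, 131, 125, 127, 130, 129, 130, 129, 126, 129, 127, 124, 127, 126, 126, 124, 128, 126, 123, 121, 144, 217, 248, 247, 242, 166, 85, 110, 216, 236, 145, 88, 98, 118, 117, 124, 160, 170, 184, 187, 188, 190, 196, 201, 206, 208, 204, 159, 127, 121, 133, 138, 140, 141, 141, 140, 140, 142, 140, 141, 142, 141, 143, 140, 139, 139, 140, 140, 143, 139, 136, 136, 139, 142, 143, 143, 140, 140, 141, 140, 139, 138, 138, 141, 147, 140, 135, 136, 137, 134, 131, 126, 127, 128, 126, 131, 144, 135, 107, 112, 132, 132, 127, 128, 125, 132, 141, 149, 113, 115, 125, 124, 125, 124, 123, 137, 142, 138, 141, 140, 143, 142, 145, 185, 100, 74, 75, 76, 73, 76]
167 [143, 141, 138, 135, 136, 135, 130, 127, 127, 127, 130, 131, 128, 129, 128, 130, 130, 125, 130, 229, 251, 191, 126, 238, 246, 247, 25
[... 1458 characters left out ...]
 123, 139, 211, 153, 123, 121, 128, 133, 141, 149, 189, 206, 209, 211, 214, 214, 213, 212, 213, 216, 219, 218, 207, 173, 141, 132, 133, 134, 134, 134, 135, 135, 133, 136, 134, 132, 129, 134, 136, 133, 130, 135, 132, 129, 123, 123, 122, 117, 82, 104, 130, 135, 135, 133, 132, 162, 171, 142, 125, 126, 122, 115, 131, 133, 133, 136, 135, 136, 134, 119, 153, 215, 189, 139, 126, 124, 126]
[204.6534 107.9006] [267.2112 149.8063] at mid row/col [205.2361 205.062  204.9184 204.8055 267.0566 267.1393 267.1908] [107.954  108.0096 108.0844 149.7149 149.6394]
[199.0973 111.3499] [275.8619 163.5847] at mid row/col [204.0272 203.4595 202.9237 274.8966 274.6124 274.2927] [111.5749 111.69   163.5365 163.4695]
```

```bash
python3 -c "
from plant import r
print(r.close_job())"
```

```text
the job is handed in; nothing more can be done
None
```

The job is handed in at about 30 s of the 72 s allowed: the middle lid lies upside down in the large one, and the small lid, turned by way of the rack, lies upside down in the middle one. My last pictures showed them level and centred to within about 4 mm; I was not shown the judge's result.

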